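# Put the ruler plates away on the pin-locked stand

### The job

Put the drilled plywood ruler plates that lie about the table away on the four-post stand: draw the lock pin out and hang it fully home in the fork notch at the end of the stand, take the metal cover plate off and lay it flat on the table clear of the stand, then lower every plywood plate over all four posts, the longest at the bottom and each shorter one above, lying flat on one another. Finally put the cover back over the posts so that it lies flat on the top plate, leave the pin hanging in its notch, and leave the other things on the table undisturbed.

Things in the scene. Friction and masses are not known exactly. Their poses are not given: they have to be found in the camera images.
- stand: fixed light-wood stand; origin: centre of its underside on the table; x runs along it towards the pin's parking fork at its +x end. Foot 240 x 100 x 8 mm; on it a narrow bed 210 x 44 mm, top 36 mm above the table, with four posts and a bore for the lock pin in the middle. The dark steel fork is 36 mm wide, x = 108 to 157 mm
- bed (a point): middle of the bed's top face, at the mouth of the 11 mm bore, 36 mm above the table; axes as the stand's. Four steel posts of 8 mm diameter at x = +-52, y = +-15 mm rise 56 mm above the bed, the upper 8 mm tapered to 3 mm across
- notch (a point): the pin's parking place in the fork, level with the fork's top face (135 mm along x from the stand's origin, 48 mm above the table); the notch is 11 mm wide, open upward, downward and towards +x, its closed end 5.5 mm nearer the stand's middle; axes as the stand's
- pin: steel lock pin, upright: 8 mm shaft reaching 34 mm below the collar, tip tapered; collar 22 mm across, 4 mm thick; black round knob 18 mm across from 4 to 28 mm above the origin. Origin: centre of the collar's underside, z up the shaft. Starts through the cover in the stand's bore, collar on the cover; parked, the shaft hangs in the notch, collar on the fork. 40 g
- cover: bare aluminium cover plate, 200 mm long (its x axis) x 54 mm wide x 12 mm thick, with four 11 mm through holes at x = +-52, y = +-15 mm and a 12 mm hole in the centre; either way round. Origin: centre of its underside. It starts on the stand's bed, on the posts; the table between the robot and the stand is free to lay it on. 160 g
- plate_a: drilled plywood ruler plate, 190 mm long (its x axis) x 54 mm wide x 12 mm thick, a row of engraved ticks in the middle, no centre hole; four through holes of 11 mm at x = +-52, y = +-15 mm; works either way round. Origin: centre of its underside. Absent on some starts. 90 g
- plate_b: drilled plywood ruler plate, 170 mm long (its x axis) x 54 mm wide x 12 mm thick, a row of engraved ticks in the middle, no centre hole; four through holes of 11 mm at x = +-52, y = +-15 mm; works either way round. Origin: centre of its underside. Absent on some starts. 90 g
- plate_c: drilled plywood ruler plate, 150 mm long (its x axis) x 54 mm wide x 12 mm thick, a row of engraved ticks in the middle, no centre hole; four through holes of 11 mm at x = +-52, y = +-15 mm; works either way round. Origin: centre of its underside. Absent on some starts. 90 g
- plate_d: drilled plywood ruler plate, 130 mm long (its x axis) x 54 mm wide x 12 mm thick, a row of engraved ticks in the middle, no centre hole; four through holes of 11 mm at x = +-52, y = +-15 mm; works either way round. Origin: centre of its underside. Absent on some starts. 90 g
- glass_dish: bystander: eight-sided glass dish, 67 mm across, 18 mm high, origin under its centre; leave it alone
- cream_jar: bystander: low white jar, 45 mm across, 17 mm high, origin under its centre; leave it alone
- spool_blue: bystander: upright spool of blue thread, 51 mm across, 60 mm high, origin under its centre; leave it alone
Not all that is in view belongs to the job. Leave any yellow look-alike of the plate_d alone.

How it is judged:
By the outcome, as a careful person would: the job done as asked, in the order asked, and still so for the second after the job is handed in, with the robot touching nothing.
Of plate_a, plate_b, plate_c, plate_d only 2 to 3 are there at a start; the rules pass over those that are not, and their reading is None.
At some moment in a run one of plate_a, plate_b, plate_c, plate_d may be knocked a few centimetres aside while the robot is not near it.
It also fails if it takes over 208 s, if anything falls off the work surface, if the arm or the gripper's body presses on something with over 40 N, if the wrist force passes 120 N, or if a joint passes its speed limit or range.

### The arm

A 6-joint arm with a two-finger parallel gripper is mounted at the origin on a cart in front of the work surface, level with it; the furniture and walls round the work are solid. World frame = base frame: x ahead of the robot, y to its left, z up, the work surface at z = 0. Lengths are in m, angles in rad, forces in N, time in s.
With the tool pointing down it reaches from about 0.425 to 0.95 m from the base axis. Payload 3.5 kg.
Tool frame: the origin (TCP) lies at the very end of the fingers, on their centre line; the grasp point (between the pads) lies 19 mm behind it; z points along the fingers, y is the direction in which the jaws open and shut (so a half turn about z gives the same grasp; the last joint's range is limited). The gripper opens to 85 mm and grips with 20 to 120 N. Pads are 22 mm wide; open, the fingers measure 114 mm over their backs; the gripper's body (76 mm by 85 mm) begins 54 mm behind the grasp point. The pads swing forward as they close: fully open they stand 13 mm farther back than shut.
Start: joints at [1.166, 0.286, 1.577, -0, 1.279, -0.15], TCP at [0.17, 0.653, 0.231] pointing down, gripper open.
Joint ranges: [-2.77, 2.77], [-0.9, 2.22], [0.21, 2.48], [-1.53, 4.67], [0.24, 2.81], [-2.84, 2.84]. Speed limits (rad/s): [2.79, 2.79, 3.14, 3.14, 3.14, 3.14].

### API

Orientations are given as a unit quaternion [x, y, z, w].
In Python, from plant import get_state, read_camera, get_calibration, ticket, search_frame, cut_out, pinpoint gives the robot as it stands.
- The arm moves only by the tool move_arm, never from a script. Its argument "plan" is a list that holds one entry, the list of rows, each a list of 7 numbers: the turn, a rotation vector about the tool's x, y, z in degrees, then the shift along the tool's x, y, z in m, then the finger opening in m, from 0 to 0.0854. In form: [[[ax, ay, az, x, y, z, hand], ...]]. A call has exactly 5 rows; each row is the pose to reach, as a shift and turn from the pose measured when the call began, along the tool's axes at that moment; what a row does not reach only later rows make up. A row lasts 1/8 s, in which the tool goes at most 62.5 mm and 10.7 degrees, less where a joint would pass 70% of its speed; a pose out of reach is approached as far as the arm can. A call with a gripper value outside its range is refused whole. The fingers move at their own pace and stop on an object; "force" is the grip in N (left out, the last holds). Time passes only in rows, so rows that repeat a pose let the fingers close, or fill a call up. It gives the time, the measured TCP pose, the force and the opening at its end, in the units of the state.
- get_state(): the state, without advancing time (a new reading comes with each control period).
- read_camera(name): name is "scene" or "top"; returns the picture (384x512x3 uint8, red, green, blue); there is no depth.
- get_calibration(name): a dict with "mtx" (3x3 intrinsics, pixels), "extrinsics" (4x4, takes a point from camera to world coordinates). Camera axes: x right, y up, looking along -z (the intrinsics and any distortion apply to the point x, -y, -z); pixel columns grow to the right and rows downward; lengths in m; the calibration is good to about 2 mm. A picture is of the moment at which its call begins. get_calibration takes no time and is no camera call.
- ticket.sign_off(): hands the job in, once; it reports no verdict.
Trained networks look in the newest picture that a camera, given by its name, has taken for a name from the list of things; names that differ only in an ending like _2 or _b are one class to them, and where a whole thing is asked for, a point or a joint stands for the part that bears it (a point fixed in the world has none). Each returns a list of dicts, best first, with "p" (0 to 1); they miss things now and then, are a little off and sometimes report something else, mostly with a low value. They report only what shows in the picture. A call takes as long as a camera call. They do not tell look-alikes from the thing itself.
- search_frame(camera, query): "centre" ([column, row] in pixels, amid what is visible of it).
- cut_out(camera, query): "pixels" (384x512 bool, what is visible of it) and "centre" ([column, row] in pixels, amid what is visible of it).
- pinpoint(camera, query): "centre" ([column, row] in pixels: a listed point, or the origin of a listed thing).
The state is a dict: "time": time; "qpos": joint angles; "dq": joint speeds; "joint_efforts": joint torques, N m; "eef_pos": TCP position; "tcp_rot": TCP orientation; "contact_force": force on the tool from outside, world axes, zero at the start; "wrist_torque": the same for the moment, N m; "opening": opening from 0.0 (shut) to 1.0 (fully open).
Only numpy, scipy, OpenCV 4.12 (cv2) and the standard library are available. Lean on these libraries where they do the work, as an engineer would, in place of code of your own. Each camera call takes 0.05 s, during which the arm holds its last target.

## Working session

There is one attempt and no reset: what is moved stays moved. The work goes in short steps, Python scripts to look and compute and a tool call to move; the robot and the scene stay as the last step left them, time stands still between calls to the robot, and variables do not carry over. Pictures are saved under pics/ and viewed, and the job is handed in when it is done.

Besides the shell and the picture viewer there is one more tool, called after "Call:" by a JSON object that holds its "name" and its "arguments", one argument or row to a line. move_arm: Moves the arm, as the interface text tells. Its arguments: {"type":"object","properties":{"plan":{"type":"array","items":{"type":"array","items":{"type":"array","items":{"type":"number"}}}},"force":{"type":"number"}},"required":["plan"]}

```bash
ls; mkdir -p pics
python3 - <<'E'
from plant import *
import cv2
s=get_state();print(s)
for c in ("scene","top"):
    im=read_camera(c);cv2.imwrite(f"pics/{c}0.png",im[:,:,::-1]); k=get_calibration(c);print(c,k)
E
```

```text
pics
{'time': 0.0, 'qpos': array([ 1.16600242e+00,  2.87209692e-01,  1.57821578e+00,  1.54059033e-06,
        1.27860343e+00, -1.50007869e-01]), 'dq': array([ 1.18976919e-04,  4.45549312e-04,  2.82351868e-03,  5.32711064e-04,
       -6.88135410e-05,  4.91318267e-04]), 'joint_efforts': array([ 5.11900344e-04, -4.05996323e+01, -2.92621511e+01, -1.68359120e-04,
        5.93975405e-03,  1.30017725e-05]), 'eef_pos': array([0.16983324, 0.652588  , 0.22989684]), 'tcp_rot': array([ 1.27048848e-01,  9.91895714e-01, -1.17135349e-03, -3.34300681e-04]), 'contact_force': array([ 0.09957567, -0.32492061,  0.11473516]), 'wrist_torque': array([ 0.01544918,  0.02383922, -0.04213826]), 'opening': 1.0016707004953365}
scene {'mtx': array([[435.90496164,   0.        , 257.19934972],
       [  0.        , 435.90496164, 189.10543806],
       [  0.        ,   0.        ,   1.        ]]), 'extrinsics': array([[ 0.84523615,  0.35085881, -0.40308057, -0.12890246],
       [-0.53426842,  0.53853083, -0.65156873, -1.286773  ],
       [-0.01153731,  0.76608266,  0.64263851,  1.1590572 ],
       [ 0.        ,  0.        ,  0.        ,  1.        ]])}
top {'mtx': array([[461.56919351,   0.        , 251.25561695],
       [  0.        , 461.56919351, 183.27117846],
       [  0.        ,   0.        ,   1.        ]]), 'extrinsics': array([[ 1.18529242e-01,  9.32365283e-01, -3.41534474e-01,
        -6.69263472e-02],
       [-9.92949142e-01,  1.10715344e-01, -4.23569724e-02,
        -2.57186860e-01],
       [-1.67906375e-03,  3.44146903e-01,  9.38914314e-01,
         1.86533193e+00],
       [ 0.00000000e+00,  0.00000000e+00,  0.00000000e+00,
         1.00000000e+00]])}
```

View pics/scene0.png

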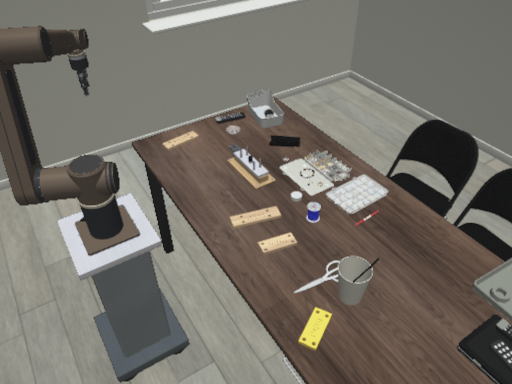

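View pics/top0.png

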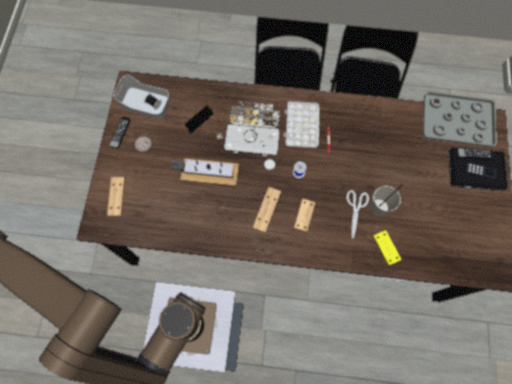

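```bash
cat > h.py <<'E'
from plant import *
import numpy as np, cv2
from scipy.spatial.transform import Rotation as R
K={c:get_calibration(c) for c in("scene","top")}
def proj(c,P):
    P=np.atleast_2d(P).astype(float);E=np.linalg.inv(np.array(K[c]["extrinsics"]));q=P@E[:3,:3].T+E[:3,3]
    q=q*[1,-1,-1];M=np.array(K[c]["mtx"]);u=q@M.T;return u[:,:2]/u[:,2:]
def unproj(c,px,z):
    px=np.atleast_2d(px).astype(float);M=np.array(K[c]["mtx"]);d=np.c_[px,np.ones(len(px))]@np.linalg.inv(M).T*[1,-1,-1]
    E=np.array(K[c]["extrinsics"]);d=d@E[:3,:3].T;o=E[:3,3];t=(z-o[2])/d[:,2];return o+d*t[:,None]
def crop(c,im,cen,r,f,name):
    x,y=map(int,cen);a=im[max(0,y-r[1]):y+r[1],max(0,x-r[0]):x+r[0]];a=cv2.resize(a,None,fx=f,fy=f,interpolation=cv2.INTER_CUBIC);cv2.imwrite("pics/"+name,a[:,:,::-1])
E
python3 - <<'E'
from h import *
np.set_printoptions(precision=4,suppress=True)
Z=dict(stand=0,bed=.036,notch=.048,pin=.048,cover=.036)
for c in("scene","top"):
    im=read_camera(c);np.save(f"{c}.npy",im)
    for n in("stand","bed","notch","pin","cover","plate_a","plate_b","plate_c","plate_d","glass_dish","cream_jar","spool_blue"):
        for d in pinpoint(c,n)[:4]:
            print(c,n,round(d["p"],2),np.array(d["centre"]),unproj(c,d["centre"],Z.get(n,0))[0][:2])
s=np.load("scene.npy");t=np.load("top.npy")
crop("scene",s,(250,165),(40,30),10,"s1.png");crop("top",t,(205,170),(40,25),10,"t1.png")
crop("scene",s,(262,228),(45,30),8,"s2.png");crop("top",t,(285,210),(40,30),10,"t2.png")
print(get_state()["time"])
E
```

```text
scene stand 0.63 [250.3 171.7] [0.6358 0.0042]
scene bed 0.96 [249.6 163.9] [0.6383 0.0126]
scene notch 0.88 [234.2 144.7] [0.6477 0.1604]
scene pin 0.38 [249.  159.5] [0.6446 0.0272]
scene pin 0.24 [279. 245.] [ 0.471  -0.4539]
scene cover 0.75 [250.9 163.4] [0.6449 0.0126]
scene cover 0.33 [227.5 135.1] [0.6698 0.2629]
scene plate_a 0.95 [276.8 245.7] [ 0.4884 -0.4164]
scene plate_a 0.89 [316.  328.4] [ 0.3991 -0.7556]
scene plate_a 0.76 [183.3 139.4] [0.4991 0.3964]
scene plate_b 0.95 [276.8 245.7] [ 0.4884 -0.4164]
scene plate_b 0.89 [316.  328.4] [ 0.3991 -0.7556]
scene plate_b 0.76 [183.3 139.4] [0.4991 0.3964]
scene plate_c 0.95 [276.8 245.7] [ 0.4884 -0.4164]
scene plate_c 0.89 [316.  328.4] [ 0.3991 -0.7556]
scene plate_c 0.76 [183.3 139.4] [0.4991 0.3964]
scene plate_d 0.95 [276.8 245.7] [ 0.4884 -0.4164]
scene plate_d 0.89 [316.  328.4] [ 0.3991 -0.7556]
scene plate_d 0.76 [183.3 139.4] [0.4991 0.3964]
scene glass_dish 0.39 [230.5 133.8] [0.7133 0.3146]
scene cream_jar 0.49 [294.4 200. ] [ 0.6868 -0.2506]
scene spool_blue 0.54 [312.5 219.3] [ 0.6791 -0.3782]
top stand 0.61
[... 486 characters left out ...]
9 -0.7385]
top plate_b 0.88 [264.  206.7] [ 0.5133 -0.239 ]
top plate_b 0.81 [114.7 194.5] [0.4922 0.3997]
top plate_b 0.59 [301.2 212.7] [ 0.5055 -0.3972]
top plate_c 0.92 [382.3 243.4] [ 0.4139 -0.7385]
top plate_c 0.88 [264.  206.7] [ 0.5133 -0.239 ]
top plate_c 0.81 [114.7 194.5] [0.4922 0.3997]
top plate_c 0.59 [301.2 212.7] [ 0.5055 -0.3972]
top plate_d 0.92 [382.3 243.4] [ 0.4139 -0.7385]
top plate_d 0.88 [264.  206.7] [ 0.5133 -0.239 ]
top plate_d 0.81 [114.7 194.5] [0.4922 0.3997]
top plate_d 0.59 [301.2 212.7] [ 0.5055 -0.3972]
top glass_dish 0.74 [142.3 143.4] [0.742  0.3305]
top cream_jar 0.45 [269.2 168.8] [ 0.6874 -0.2427]
top spool_blue 0.45 [296.3 174.1] [ 0.6767 -0.3619]
1.4
```

View pics/s1.png

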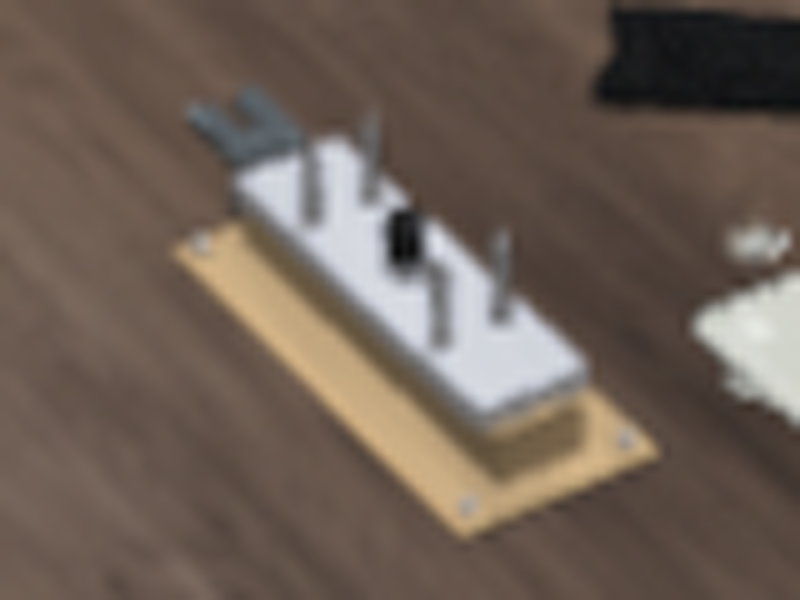

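View pics/t1.png

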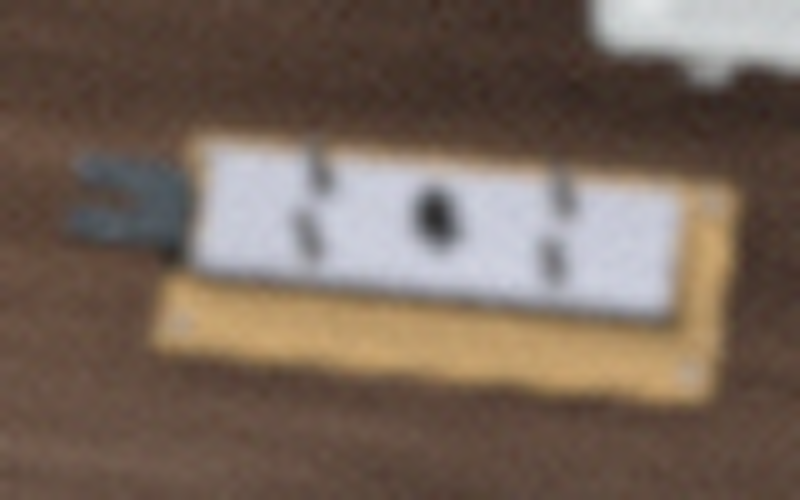

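View pics/s2.png

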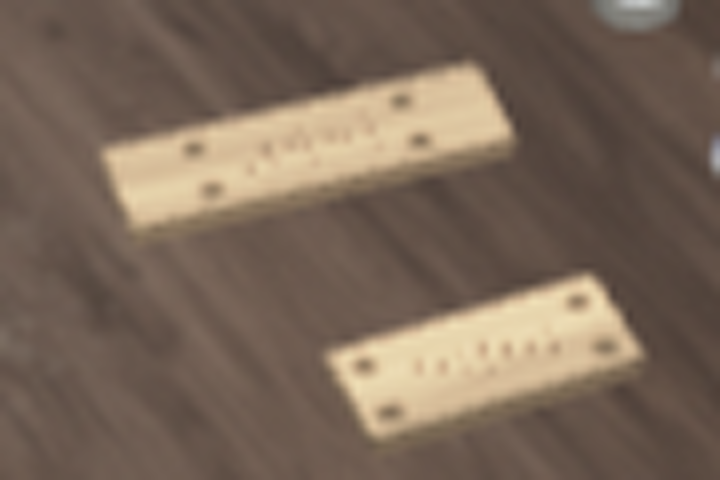

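View pics/t2.png

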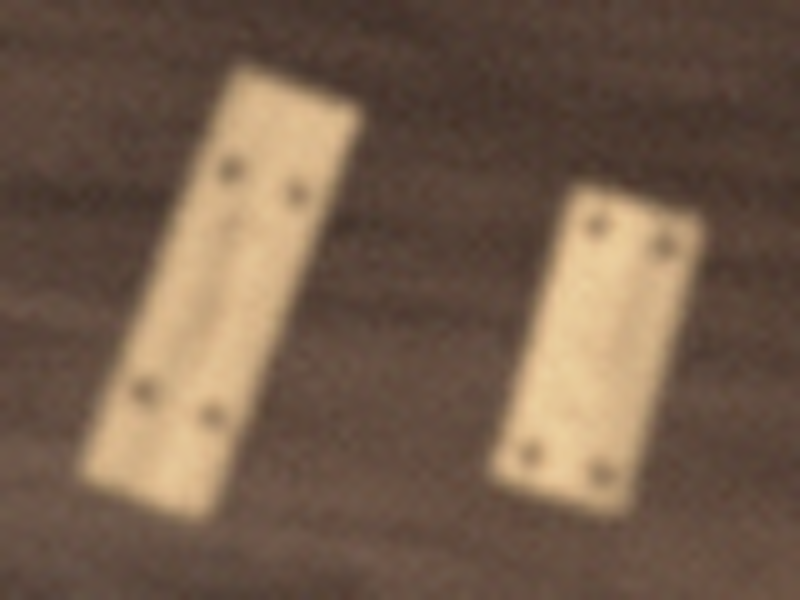

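```bash
cat > fit.py <<'E'
from h import *
from scipy.optimize import minimize
SS=6
def box(cx,cy,z0,z1,lx,ly,n):
    X=[cx-lx/2,cx+lx/2];Y=[cy-ly/2,cy+ly/2]
    P=lambda a,b,c:[X[a],Y[b],[z0,z1][c]]
    return [(n+"+x",[P(1,0,0),P(1,1,0),P(1,1,1),P(1,0,1)],[1,0,0]),(n+"-x",[P(0,0,0),P(0,1,0),P(0,1,1),P(0,0,1)],[-1,0,0]),
     (n+"+y",[P(0,1,0),P(1,1,0),P(1,1,1),P(0,1,1)],[0,1,0]),(n+"-y",[P(0,0,0),P(1,0,0),P(1,0,1),P(0,0,1)],[0,-1,0]),
     (n+"t",[P(0,0,1),P(1,0,1),P(1,1,1),P(0,1,1)],[0,0,1])]
def disc(cx,cy,z,r,n):
    a=np.linspace(0,2*np.pi,16,endpoint=False);return (n,np.c_[cx+r*np.cos(a),cy+r*np.sin(a),0*a+z].tolist(),[0,0,1])
def cyl(cx,cy,z0,z1,r,n,r1=None): # silhouette hull
    d=disc(cx,cy,z0,r,n)[1]+disc(cx,cy,z1,r if r1 is None else r1,n)[1];return (n,d,None)
H=[(x,y) for x in(-.052,.052) for y in(-.015,.015)]
def plate(L,z=0.,holes=True,n="p"):
    f=box(0,0,z,z+.012,L,.054,n)
    if holes: f+=[disc(x,y,z+.012,.0055,n+"h") for x,y in H]
    return f
def posts(z): return [cyl(x,y,z,.084,.004,"post") for x,y in H]+[cyl(x,y,.084,.092,.004,"post",.0015) for x,y in H]
def foot(): 
    f=box(0,0,0,.008,.24,.10,"foot")
    return f
def bed(): return box(0,0,.008,.036,.21,.044,"bed")
def fork():
    z=.048;return [("fork",[[.108,-.018,z],[.157,-.018,z],[.157,-.0055,z],[.135,-.0055,z],[.1295,0,z],[.135,.0055,z],[.157,.0055,z],[.157,.018,z],[.108,.018,z]],[0,0,1])]
def pin(z,x=0,y=0): return [cyl(x,y,z,z+.004,.011,"col"),cyl(x,y,z+.004,z+.028,.009,"knob")]
def cover(z,L=.2): return box(0,0,z,z+.012,L,.054,"cov")
def fit(cams,ims,faces,p0,mg=6,shift=None,tol=1e-5,step=(.006,.006,.05)):
    names=sorted(set(f[0] for f in faces));ids={n:i+1 for i,n in enumerate(names)}
    allP=np.array([q for f in faces for q in f[1]])
    def tf(P,p):
        c,s=np.cos(p[2]),np.sin(p[2]);P=np.array(P);return np.c_[p[0]+c*P[:,0]-s*P[:,1],p[1]+s*P[:,0]+c*P[:,1],P[:,2]]
    roi={}
    for c in cams:
        u=proj(c,tf(allP,p0));lo=np.floor(u.min(0)-mg).astype(int);hi=np.ceil(u.max(0)+mg).astype(int);roi[c]=(lo,hi)
    def render(c,p):
        lo,hi=roi[c];w,h=(hi-lo);L=np.zeros((h*SS,w*SS),np.uint8);o=np.array(K[c]["extrinsics"])[:3,3]
        for n,P,nr in faces:
            W=tf(P,p)
            if nr is not None and nr[2]==0:
                cs,sn=np.cos(p[2]),np.sin(p[2]);N=np.array([cs*nr[0]-sn*nr[1],sn*nr[0]+cs*nr[1],0])
                if (o-W[0])@N<=0: continue
            u=proj(c,W)
            if shift: u=u+shift[c]
            u=(u-lo+.5)*SS-.5
            q=np.round(u*16).astype(np.int32)
            if nr is None: q=cv2.convexHull(q)
            cv2.fillPoly(L,[q.reshape(-1,1,2)],int(ids[n]),shift=4)
        return np.stack([cv2.resize((L==i).astype(np.float32),(int(w),int(h)),interpolation=cv2.INTER_AREA) for i in range(len(names)+1)],-1)
    def cost(p,full=False):
        e=0;out={}
        for c in cams:
            lo,hi=roi[c];A=render(c,p);A=cv2.GaussianBlur(A,(0,0),.5).reshape(-1,len(names)+1);B=ims[c][lo[1]:hi[1],lo[0]:hi[0]].reshape(-1,3).astype(float)
            G=A.T@A+1e-3*np.eye(A.shape[1]);X=np.linalg.solve(G,A.T@B);r=B-A@X;e+=np.sqrt(np.abs(r)+1).mean()
            out[c]=(A@X).reshape(hi[1]-lo[1],hi[0]-lo[0],3)
        return (e,out,roi) if full else e
    p0=np.array(p0,float);S=np.vstack([p0]+[p0+np.eye(3)[i]*step[i] for i in range(3)])
    m=minimize(cost,p0,method="Nelder-Mead",options=dict(initial_simplex=S,xatol=tol,fatol=1e-6,maxiter=150))
    S=np.vstack([m.x]+[m.x-np.eye(3)[i]*step[i]/3 for i in range(3)])
    m=minimize(cost,m.x,method="Nelder-Mead",options=dict(initial_simplex=S,xatol=tol,fatol=1e-6,maxiter=150))
    return m.x,m.fun,cost
def show(cost,p,ims,name):
    e,out,roi=cost(p,True);rows=[]
    for c,o in out.items():
        lo,hi=roi[c];b=ims[c][lo[1]:hi[1],lo[0]:hi[0]];rows.append(np.hstack([b,np.clip(o,0,255).astype(np.uint8)]))
    w=max(r.shape[1] for r in rows);rows=[cv2.copyMakeBorder(r,0,0,0,w-r.shape[1],cv2.BORDER_CONSTANT) for r in rows];a=np.vstack(rows);f=min(800/a.shape[1],600/a.shape[0]);cv2.imwrite("pics/"+name,cv2.resize(a,None,fx=f,fy=f,interpolation=cv2.INTER_NEAREST)[:,:,::-1])
E
cat > f1.py <<'E'
from fit import *
np.set_printoptions(precision=4,suppress=True)
ims={c:np.load(c+".npy") for c in("scene","top")}
st=foot()+bed()+fork()+cover(.036)+posts(.048)+pin(.048)
for cams in(["scene"],["top"],["scene","top"]):
    p,e,c=fit(cams,ims,st,[.637,.01,1.68]);print("stand",cams,p,e)
show(c,p,ims,"fs.png")
for g in([.495,.398,1.5],[.513,-.24,-.3],[.50,-.40,-.2]):
  best=None
  for L in(.19,.17,.15,.13):
    p,e,c=fit(["scene","top"],ims,plate(L),g,step=(.01,.01,.15));print(L,p,e)
    if best is None or e<best[1]: best=(p,e,c,L)
  for cm in("scene","top"): print(cm,fit([cm],ims,plate(best[3]),best[0])[:2])
  show(best[2],best[0],ims,f"fp{best[3]}.png")
E
time python3 f1.py
```

```text
stand ['scene'] [0.6414 0.0129 1.5791] 2.8703239605645323
stand ['top'] [0.6439 0.0136 1.583 ] 2.7330739405658186
stand ['scene', 'top'] [0.6425 0.0134 1.5769] 5.713462558544487
0.19 [0.4841 0.3918 0.124 ] 6.132483573113753
0.17 [0.4831 0.391  0.1249] 5.7434173302564915
0.15 [0.4858 0.3913 0.1313] 5.759399703515719
0.13 [0.5011 0.3933 0.1148] 5.991154687171674
scene (array([0.4815, 0.3899, 0.1216]), np.float64(3.0450766428067855))
top (array([0.4842, 0.3923, 0.1214]), np.float64(2.573344293306053))
0.19 [ 0.5012 -0.2516 -0.2456] 5.389449909269921
0.17 [ 0.5007 -0.2512 -0.2406] 5.833723630359165
0.15 [ 0.5091 -0.2531 -0.2478] 6.907923107688486
0.13 [ 0.5217 -0.2562 -0.2471] 7.88259416583818
scene (array([ 0.4993, -0.2515, -0.2444]), np.float64(2.609456697942508))
top (array([ 0.5025, -0.2506, -0.2442]), np.float64(2.779891836175535))
0.19 [ 0.4966 -0.4101 -0.1987] 7.411588870969398
0.17 [ 0.5051 -0.4117 -0.1877] 7.090644992914866
0.15 [ 0.4955 -0.4101 -0.19  ] 6.376746037616869
0.13 [ 0.4945 -0.4101 -0.187 ] 5.743367358761011
scene (array([ 0.4936, -0.4102, -0.1901]), np.float64(2.7249404356869578))
top (array([ 0.4965, -0.4092, -0.1864]), np.float64(2.8900661607157883))
real	0m20.007s
user	0m19.789s
sys	0m0.409s
```

View pics/fs.png

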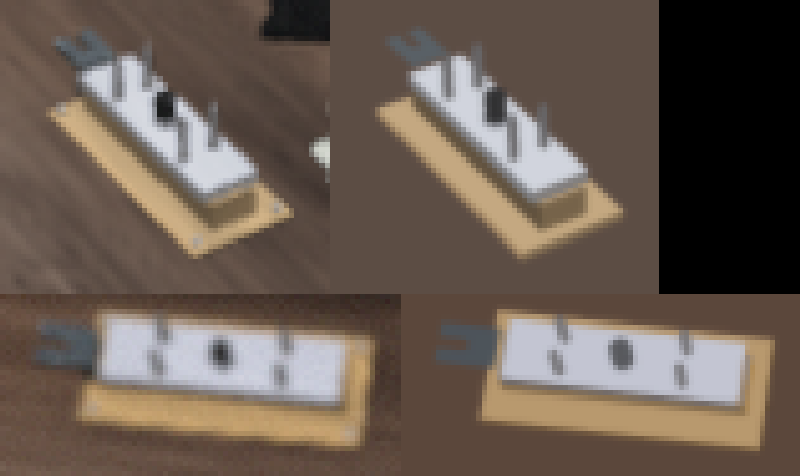

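View pics/fp0.17.png

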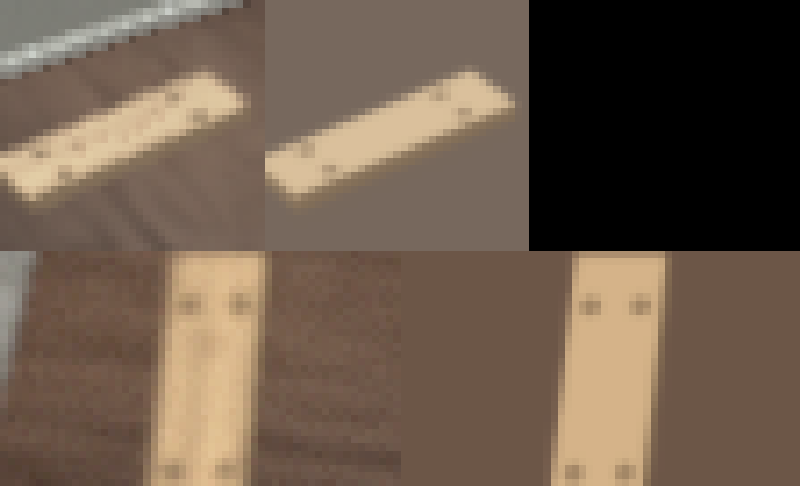

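```bash
cat > f2.py <<'E'
from fit import *
np.set_printoptions(precision=4,suppress=True)
ims={c:np.load(c+".npy") for c in("scene","top")}
for L in(.17,.15):
  for cams in(["scene"],["top"],["scene","top"]):
    p,e,c=fit(cams,ims,plate(L),[.483,.391,.124]);print(L,p,e)
  show(c,p,ims,f"fq{L}.png")
E
python3 f2.py
```

```text
0.17 [0.4815 0.3896 0.1255] 3.0442278339585274
0.17 [0.4845 0.392  0.1239] 2.597005032735035
0.17 [0.4836 0.3914 0.128 ] 5.711881133873229
0.15 [0.4817 0.3902 0.1217] 3.180104389664468
0.15 [0.4852 0.3927 0.1227] 2.783710817092839
0.15 [0.4821 0.3916 0.1189] 6.0227346508307145
```

View pics/fq0.17.png

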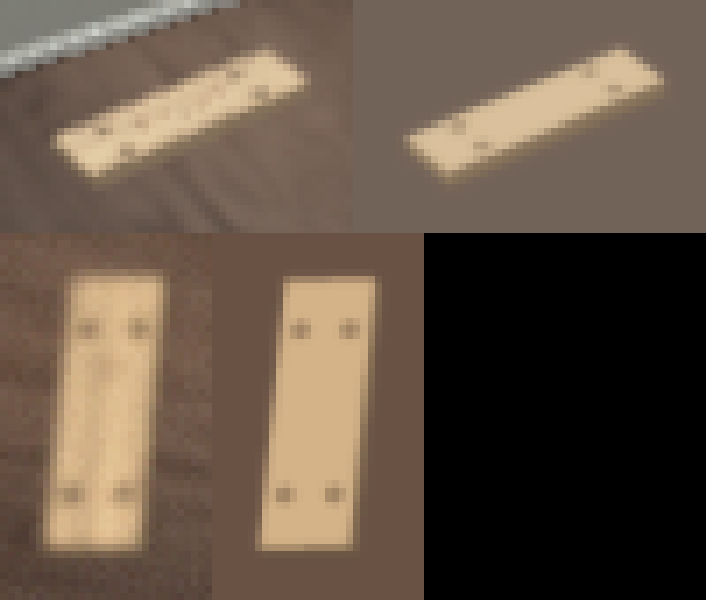

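```bash
cat > g.py <<'E'
import sys
from h import *
def go(x,y,z,psi):
    s=get_state();R0=R.from_quat(s["tcp_rot"])
    best=None
    for k in(0,np.pi,-np.pi):
        ps=psi+k;yv=np.array([np.cos(ps),np.sin(ps),0]);zv=np.array([0,0,-1.]);M=np.c_[np.cross(yv,zv),yv,zv]
        rv=np.degrees((R0.inv()*R.from_matrix(M)).as_rotvec())
        if best is None or np.linalg.norm(rv)<np.linalg.norm(best): best=rv
    d=R0.inv().apply(np.array([x,y,z])-s["eef_pos"])
    print("t %.2f pos %s psi %.3f q6 %.2f F %s op %.3f"%(s["time"],np.round(s["eef_pos"],4),np.arctan2(*R0.apply([0,1,0])[1::-1]),s["qpos"][5],np.round(s["contact_force"],1),s["opening"]))
    print("rot",np.round(best,2),"shift",np.round(d,4),"steps needed",max(np.linalg.norm(best)/10.7,np.linalg.norm(d)/.0625).round(1))
if __name__=="__main__": go(*map(float,sys.argv[1:5]))
E
python3 g.py .6425 .0134 .17 .008
```

```text
t 1.40 pos [0.1701 0.6532 0.2314] psi 1.316 q6 -0.15 F [ 0.4 -0.4  0.2] op 0.998
rot [ 0.   -0.   74.94] shift [-0.6184 -0.5001  0.0613] steps needed 12.8
```

Call:
{"name": "move_arm", "arguments": {
  "plan": [
    [[0,0,7,-0.049,-0.04,0.005,0.045],[0,0,15,-0.098,-0.08,0.01,0.045],[0,0,22,-0.147,-0.12,0.015,0.045],[0,0,29,-0.196,-0.16,0.02,0.045],[0,0,36,-0.245,-0.2,0.025,0.045]]
  ]
}}

```text
time: 2.02
eef_pos: [0.355, 0.4001, 0.2069]
tcp_rot: [0.429, 0.903, 0.0, 0.0]
contact_force: [0.0, -0.1, 0.0]
opening: 0.524
```

```bash
python3 g.py .6425 .0134 .17 .008
```

```text
t 2.02 pos [0.355  0.4001 0.2069] psi 0.684 q6 -0.03 F [ 0.  -0.1  0. ] op 0.524
rot [ 7.000e-02 -1.000e-02  3.873e+01] shift [-0.4814 -0.0215  0.037 ] steps needed 7.7
```

Call:
{"name": "move_arm", "arguments": {
  "plan": [
    [[0,0,5,-0.055,-0.003,0.004,0.045],[0,0,10,-0.11,-0.006,0.008,0.045],[0,0,15,-0.165,-0.009,0.012,0.045],[0,0,20,-0.22,-0.011,0.016,0.045],[0,0,25,-0.275,-0.013,0.02,0.045]]
  ]
}}

```text
time: 2.65
eef_pos: [0.5197, 0.1772, 0.1872]
tcp_rot: [0.616, 0.788, 0.001, 0.0]
contact_force: [0.9, 0.2, 0.5]
opening: 0.525
```

```bash
python3 g.py .6425 .0134 .15 .008
```

```text
t 2.65 pos [0.5197 0.1772 0.1872] psi 0.245 q6 -0.10 F [0.9 0.2 0.5] op 0.525
rot [ 0.12 -0.04 13.56] shift [-0.1887  0.0794  0.0373] steps needed 3.3
```

Call:
{"name": "move_arm", "arguments": {
  "plan": [
    [[0.1,0,4,-0.05,0.021,0.01,0.045],[0.1,0,8,-0.1,0.042,0.02,0.045],[0.1,0,12,-0.15,0.063,0.03,0.045],[0.1,0,13.56,-0.1887,0.0794,0.0373,0.045],[0.1,0,13.56,-0.1887,0.0794,0.0373,0.045]]
  ]
}}

```text
time: 3.28
eef_pos: [0.6434, 0.0108, 0.1491]
tcp_rot: [0.706, 0.709, -0.0, -0.0]
contact_force: [-0.0, 0.2, -0.5]
opening: 0.528
```

```bash
python3 g.py .6425 .0134 .052 .008
python3 - <<'E'
from h import *
s=read_camera("scene");t=read_camera("top")
crop("scene",s,(250,150),(40,30),10,"s3.png");crop("top",t,(205,170),(40,25),10,"t3.png")
E
```

```text
t 3.27 pos [0.6434 0.0108 0.1491] psi 0.004 q6 -0.15 F [-0.   0.2 -0.5] op 0.528
rot [-0.03 -0.03 -0.21] shift [ 0.0026 -0.0009  0.0971] steps needed 1.6
```

View pics/s3.png

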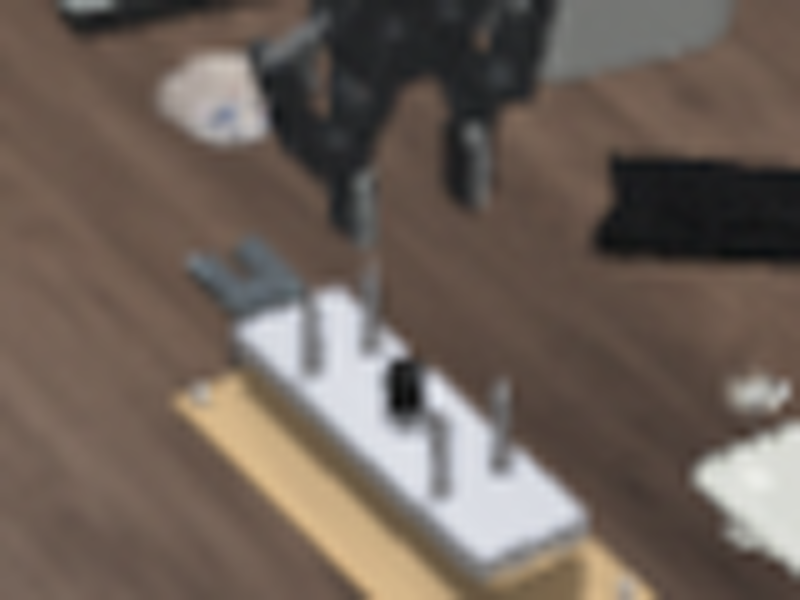

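Call:
{"name": "move_arm", "arguments": {
  "plan": [
    [[0,0,-0.2,0.0026,-0.0009,0.02,0.045],[0,0,-0.2,0.0026,-0.0009,0.045,0.045],[0,0,-0.2,0.0026,-0.0009,0.07,0.045],[0,0,-0.2,0.0026,-0.0009,0.094,0.045],[0,0,-0.2,0.0026,-0.0009,0.095,0.045]]
  ]
}}

```text
time: 4.0
eef_pos: [0.6381, 0.0179, 0.0512]
tcp_rot: [0.703, 0.712, -0.002, -0.003]
contact_force: [-1.4, 0.0, -0.8]
opening: 0.523
```

```bash
python3 g.py .6425 .0134 .054 .008; python3 -c "
from plant import *;print(get_state()['qpos'])"
```

```text
t 4.00 pos [0.6381 0.0179 0.0512] psi 0.013 q6 -0.14 F [-1.4  0.  -0.8] op 0.523
rot [-0.42 -0.13  0.27] shift [-0.0045  0.0043 -0.0028] steps needed 0.1
[-1.31223639e-01  4.08221410e-01  1.77586997e+00  1.53935391e-03
  9.65085784e-01 -1.44860476e-01]
```

```bash
python3 - <<'E'
from h import *
for i in range(5):
    s=get_state();print(s["time"],np.round(s["eef_pos"],4),np.round(s["dq"],3),np.round(s["contact_force"],1)); read_camera("top")
E
python3 g.py .6425 .0134 .054 .008
```

```text
4.0 [0.6381 0.0179 0.0512] [-0.005 -0.021 -0.042 -0.001 -0.004  0.   ] [-1.4  0.  -0.8]
4.05 [0.6395 0.0175 0.053 ] [-0.006 -0.026 -0.039 -0.     0.003 -0.   ] [-0.8  0.1 -0.7]
4.1 [0.6407 0.0171 0.0545] [-0.007 -0.017 -0.029  0.002  0.001 -0.002] [ 0.  -0.4  0.4]
4.15 [0.6415 0.0168 0.0555] [-0.007 -0.012 -0.018  0.001  0.     0.001] [-0.2  0.5  0.7]
4.2 [0.6419 0.0166 0.056 ] [-0.006 -0.004 -0.008  0.001  0.     0.001] [-0.6  0.4  0.3]
t 4.25 pos [0.6421 0.0164 0.0563] psi 0.011 q6 -0.14 F [0.4 0.3 0. ] op 0.524
rot [ 0.11 -0.05  0.19] shift [-0.003   0.0003  0.0023] steps needed 0.1
```

Call:
{"name": "move_arm", "arguments": {
  "plan": [
    [[0.1,0,0.2,-0.003,0.0003,0.002,0.045],[0.1,0,0.2,-0.003,0.0003,0.002,0.045],[0.1,0,0.2,-0.003,0.0003,0.002,0.045],[0.1,0,0.2,-0.003,0.0003,0.002,0.045],[0.1,0,0.2,-0.003,0.0003,0.002,0.045]]
  ]
}}

```text
time: 4.88
eef_pos: [0.6424, 0.0134, 0.0542]
tcp_rot: [0.704, 0.71, 0.0, -0.0]
contact_force: [-0.1, 0.9, -0.6]
opening: 0.529
```

```bash
python3 g.py .6425 .0134 .054 .008
python3 - <<'E'
from h import *
s=read_camera("scene");t=read_camera("top")
crop("scene",s,(250,155),(40,30),10,"s4.png")
E
python3 g.py .6425 .0134 .054 .008
```

```text
t 4.88 pos [0.6424 0.0134 0.0542] psi 0.008 q6 -0.15 F [-0.1  0.9 -0.6] op 0.529
rot [ 0.   -0.05 -0.  ] shift [0.     0.0001 0.0002] steps needed 0.0
t 4.97 pos [0.6424 0.0134 0.0542] psi 0.008 q6 -0.15 F [ 0.6 -0.4 -0.6] op 0.529
rot [ 0.   -0.05 -0.  ] shift [0.     0.0001 0.0002] steps needed 0.0
```

View pics/s4.png

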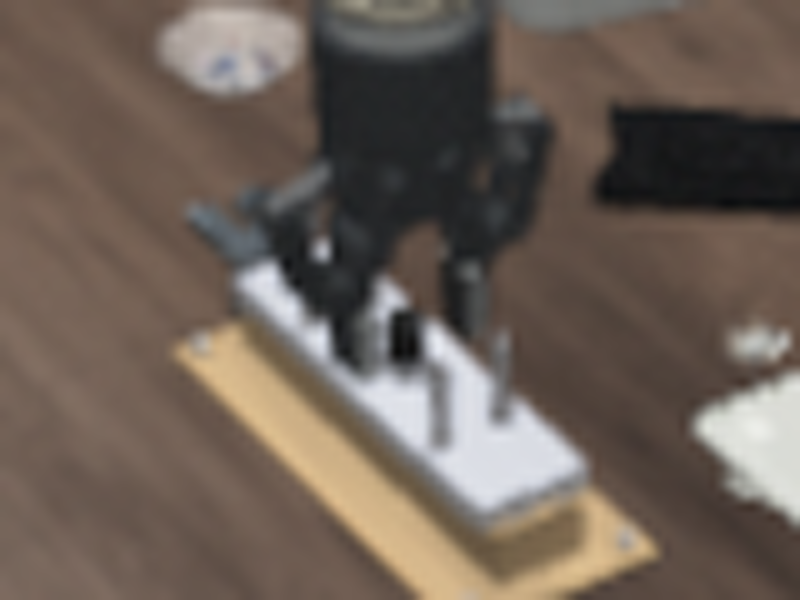

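Call:
{"name": "move_arm", "arguments": {
  "plan": [
    [[0,0,0,0,0,0,0.03],[0,0,0,0,0,0,0.024],[0,0,0,0,0,0,0.018],[0,0,0,0,0,0,0.01],[0,0,0,0,0,0,0.01]]
  ],
  "force": 25
}}

```text
time: 5.6
eef_pos: [0.6425, 0.0134, 0.0543]
tcp_rot: [0.704, 0.71, 0.0, -0.0]
contact_force: [-0.1, 0.8, 1.8]
opening: 0.199
```

```bash
for i in 1 2 3; do python3 g.py .6425 .0134 .16 .008|head -1; python3 -c "
from plant import *; read_camera('top')"; done
```

```text
t 5.60 pos [0.6425 0.0134 0.0543] psi 0.008 q6 -0.15 F [-0.1  0.8  1.8] op 0.199
t 5.65 pos [0.6425 0.0134 0.0543] psi 0.008 q6 -0.15 F [-0.2  0.2  0.8] op 0.198
t 5.70 pos [0.6425 0.0134 0.0543] psi 0.008 q6 -0.15 F [-0.2 -1.2  0.2] op 0.200
```

Call:
{"name": "move_arm", "arguments": {
  "plan": [
    [[0,0,0,0,0,-0.01,0.01],[0,0,0,0,0,-0.03,0.01],[0,0,0,0,0,-0.06,0.01],[0,0,0,0,0,-0.09,0.01],[0,0,0,0,0,-0.1,0.01]]
  ]
}}

```text
time: 6.38
eef_pos: [0.6443, 0.0131, 0.1586]
tcp_rot: [0.704, 0.71, 0.002, 0.002]
contact_force: [1.0, 0.5, 0.2]
opening: 0.197
```

Call:
{"name": "move_arm", "arguments": {
  "plan": [
    [[0,0,0,0,0,0,0.01],[0,0,0,0,0,0,0.01],[0,0,0,0,0,0,0.01],[0,0,0,0,0,0,0.01],[0,0,0,0,0,0,0.01]]
  ]
}}

```text
time: 7.0
eef_pos: [0.6441, 0.0131, 0.158]
tcp_rot: [0.704, 0.71, 0.002, 0.002]
contact_force: [0.0, 0.7, -0.3]
opening: 0.199
```

Run:
```python
from h import *
ims={c:read_camera(c) for c in("scene","top")}
for c in ims: np.save(c+"1.npy",ims[c])
crop("scene",ims["scene"],(250,145),(40,30),10,"s5.png")
print(get_state()["eef_pos"])
```

```text
[0.64425101 0.01308213 0.1583897 ]
```

View pics/s5.png

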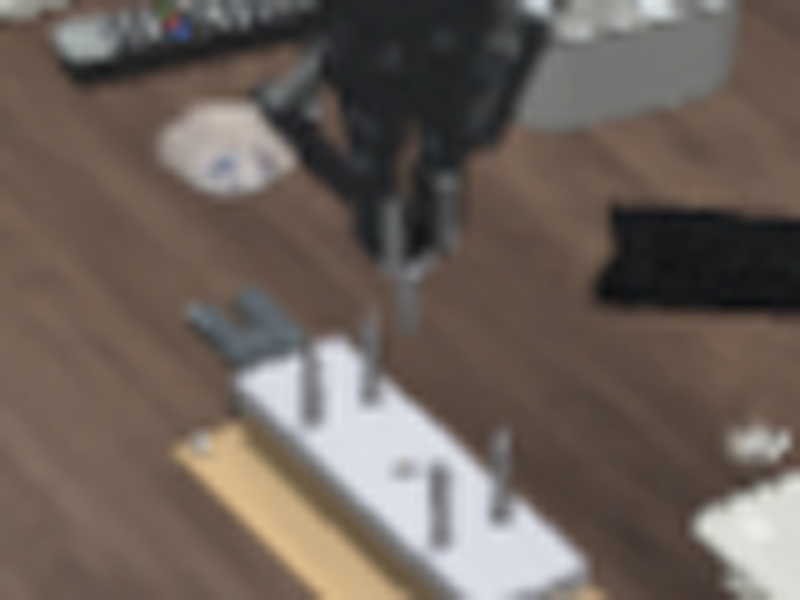

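```bash
python3 g.py .6415 .1504 .158 .008;python3 g.py .6415 .1504 .103 .008
```

```text
t 7.10 pos [0.6443 0.0131 0.1584] psi 0.008 q6 -0.15 F [-0.   0.3 -0.8] op 0.199
rot [ 0.36  0.   -0.  ] shift [ 0.1373 -0.0017  0.0004] steps needed 2.2
t 7.10 pos [0.6443 0.0131 0.1584] psi 0.008 q6 -0.15 F [-0.   0.3 -0.8] op 0.199
rot [ 0.36  0.   -0.  ] shift [ 0.1373 -0.002   0.0554] steps needed 2.4
```

Call:
{"name": "move_arm", "arguments": {
  "plan": [
    [[0.36,0,0,0.03,0,0,0.01],[0.36,0,0,0.07,-0.001,0,0.01],[0.36,0,0,0.11,-0.001,0,0.01],[0.36,0,0,0.1373,-0.002,0.02,0.01],[0.36,0,0,0.1373,-0.002,0.035,0.01]]
  ]
}}

```text
time: 7.72
eef_pos: [0.6409, 0.1522, 0.1226]
tcp_rot: [0.703, 0.711, -0.0, -0.0]
contact_force: [-1.0, -0.5, -0.5]
opening: 0.195
```

Call:
{"name": "move_arm", "arguments": {
  "plan": [
    [[0,0,0,0,0,0,0.01],[0,0,0,0,0,0,0.01],[0,0,0,0,0,0,0.01],[0,0,0,0,0,0,0.01],[0,0,0,0,0,0,0.01]]
  ]
}}

```text
time: 8.35
eef_pos: [0.6411, 0.152, 0.123]
tcp_rot: [0.703, 0.711, 0.0, 0.0]
contact_force: [-0.2, -0.1, -0.0]
opening: 0.197
```

```bash
python3 - <<'E'
from h import *
ims={c:read_camera(c) for c in("scene","top")}
crop("scene",ims["scene"],(240,140),(30,22),13,"s6.png")
crop("top",ims["top"],(190,165),(30,22),13,"t6.png")
E
python3 g.py .6415 .1504 .103 .008
```

```text
t 8.45 pos [0.641  0.1521 0.1228] psi 0.011 q6 0.07 F [-0.7 -0.2 -0.5] op 0.198
rot [-0.   -0.    0.16] shift [-0.0017  0.0005  0.0198] steps needed 0.3
```

View pics/s6.png

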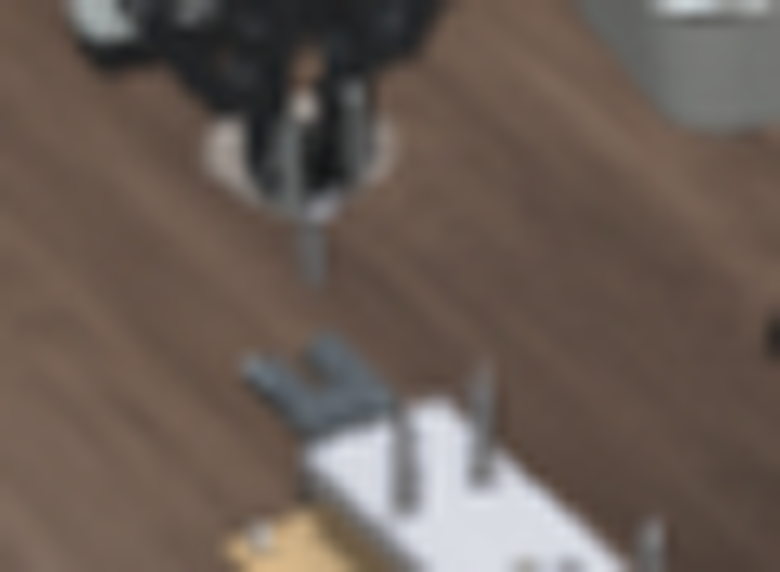

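Call:
{"name": "move_arm", "arguments": {
  "plan": [
    [[0,0,0.1,-0.001,0.0005,0.01,0.01],[0,0,0.1,-0.001,0.0005,0.02,0.01],[0,0,0.1,-0.001,0.0005,0.03,0.01],[0,0,0.1,-0.001,0.0005,0.034,0.01],[0,0,0.1,-0.001,0.0005,0.034,0.01]]
  ]
}}

```text
time: 9.07
eef_pos: [0.6411, 0.1511, 0.0881]
tcp_rot: [0.704, 0.71, -0.0, -0.0]
contact_force: [0.9, -0.2, -0.4]
opening: 0.199
```

Call:
{"name": "move_arm", "arguments": {
  "plan": [
    [[0,0,0,0,0,0,0.01],[0,0,0,0,0,0,0.01],[0,0,0,0,0,0,0.01],[0,0,0,0,0,0.001,0.01],[0,0,0,0,0,0.002,0.01]]
  ]
}}

```text
time: 9.7
eef_pos: [0.6411, 0.1511, 0.086]
tcp_rot: [0.704, 0.71, -0.0, -0.0]
contact_force: [0.2, -0.3, -1.1]
opening: 0.198
```

```bash
python3 - <<'E'
from h import *
ims={c:read_camera(c) for c in("scene","top")}
crop("scene",ims["scene"],(240,140),(30,22),13,"s7.png")
crop("top",ims["top"],(190,165),(30,22),13,"t7.png")
E
python3 g.py .6415 .1514 .0545 .008
```

```text
t 9.80 pos [0.641  0.1511 0.0858] psi 0.009 q6 0.07 F [ 0.1  0.5 -1.4] op 0.199
rot [-0.09  0.    0.06] shift [0.0003 0.0006 0.0313] steps needed 0.5
```

View pics/s7.png

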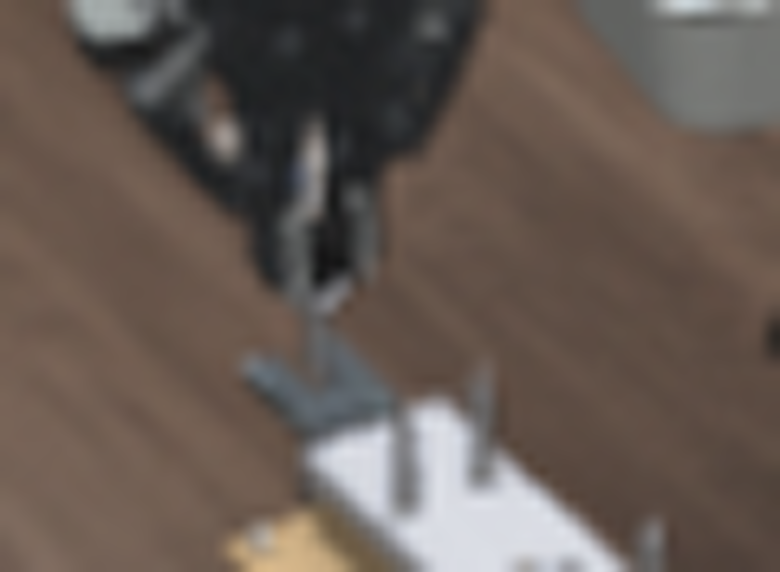

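Call:
{"name": "move_arm", "arguments": {
  "plan": [
    [[0,0,0,0,0,0.002,0.01],[0,0,0,0,0,0.004,0.01],[0,0,0,0,0,0.005,0.01],[0,0,0,0,0,0.006,0.01],[0,0,0,0,0,0.006,0.01]]
  ]
}}

```text
time: 10.42
eef_pos: [0.6409, 0.1511, 0.0797]
tcp_rot: [0.704, 0.71, -0.001, -0.001]
contact_force: [-0.3, -0.5, -0.7]
opening: 0.197
```

```bash
python3 g.py .6415 .1514 .0545 .008
```

```text
t 10.43 pos [0.6409 0.1511 0.0797] psi 0.009 q6 0.07 F [-0.3 -0.5 -0.7] op 0.197
rot [-0.1   0.    0.07] shift [0.0003 0.0006 0.0252] steps needed 0.4
```

Call:
{"name": "move_arm", "arguments": {
  "plan": [
    [[0,0,0,0,0,0.005,0.01],[0,0,0,0,0,0.01,0.01],[0,0,0,0,0,0.015,0.01],[0,0,0,0,0,0.02,0.01],[0,0,0,0,0,0.022,0.01]]
  ]
}}

```text
time: 11.05
eef_pos: [0.6406, 0.1511, 0.0571]
tcp_rot: [0.704, 0.71, -0.001, -0.001]
contact_force: [0.2, 0.6, -1.0]
opening: 0.195
```

```bash
python3 g.py .6415 .1514 .0545 .008;python3 - <<'E'
from h import *
ims={c:read_camera(c) for c in("scene","top")}
crop("scene",ims["scene"],(240,140),(30,22),13,"s8.png")
E
python3 g.py .6415 .1514 .0545 .008
```

```text
t 11.05 pos [0.6406 0.1511 0.0571] psi 0.009 q6 0.07 F [ 0.2  0.6 -1. ] op 0.195
rot [-0.15  0.01  0.06] shift [0.0003 0.0009 0.0026] steps needed 0.0
t 11.15 pos [0.6407 0.1511 0.0573] psi 0.009 q6 0.07 F [ 0.4 -0.1 -0.1] op 0.199
rot [-0.14  0.01  0.06] shift [0.0003 0.0008 0.0028] steps needed 0.0
```

View pics/s8.png

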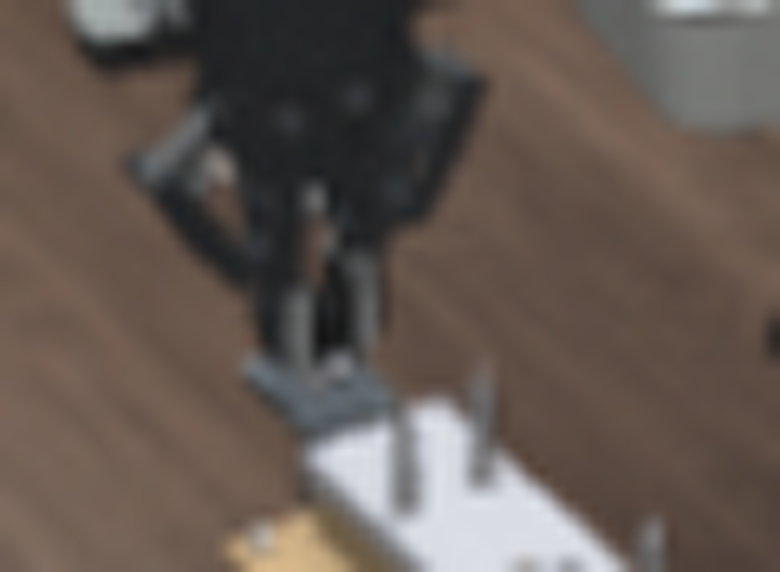

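Call:
{"name": "move_arm", "arguments": {
  "plan": [
    [[0,0,0,0,0,0.001,0.01],[0,0,0,-0.001,0,0.002,0.01],[0,0,0,-0.002,0,0.0022,0.01],[0,0,0,-0.003,0,0.0022,0.01],[0,0,0,-0.003,0,0.0022,0.01]]
  ]
}}

```text
time: 11.78
eef_pos: [0.6407, 0.148, 0.0552]
tcp_rot: [0.704, 0.71, -0.001, -0.001]
contact_force: [-0.5, -0.4, -0.7]
opening: 0.197
```

```bash
python3 g.py .6415 .1514 .0535 .008
```

```text
t 11.78 pos [0.6407 0.148  0.0552] psi 0.009 q6 0.06 F [-0.5 -0.4 -0.7] op 0.197
rot [-0.13  0.    0.05] shift [0.0034 0.0008 0.0017] steps needed 0.1
```

Call:
{"name": "move_arm", "arguments": {
  "plan": [
    [[0,0,0,-0.0005,0,0.0005,0.01],[0,0,0,-0.001,0,0.001,0.01],[0,0,0,-0.001,0,0.0015,0.01],[0,0,0,-0.001,0,0.0015,0.01],[0,0,0,-0.001,0,0.0015,0.01]]
  ]
}}

```text
time: 12.4
eef_pos: [0.6408, 0.1471, 0.0542]
tcp_rot: [0.704, 0.71, -0.001, -0.001]
contact_force: [-2.2, 0.3, 4.8]
opening: 0.198
```

```bash
python3 g.py .6415 .1514 .0535 .008
```

```text
t 12.40 pos [0.6408 0.1471 0.0542] psi 0.009 q6 0.06 F [-2.2  0.3  4.8] op 0.198
rot [-0.13  0.    0.06] shift [0.0043 0.0007 0.0007] steps needed 0.1
```

Call:
{"name": "move_arm", "arguments": {
  "plan": [
    [[0,0,0,0,0,0,0.025],[0,0,0,0,0,0,0.04],[0,0,0,0,0,0,0.05],[0,0,0,0,0,0,0.05],[0,0,0,0,0,-0.005,0.05]]
  ]
}}

```text
time: 13.02
eef_pos: [0.6404, 0.147, 0.0588]
tcp_rot: [0.704, 0.71, -0.001, -0.001]
contact_force: [-0.2, 0.8, 0.1]
opening: 0.589
```

Call:
{"name": "move_arm", "arguments": {
  "plan": [
    [[0,0,0,0,0,-0.03,0.05],[0,0,0,0,0,-0.06,0.06],[0,0,0,-0.02,0,-0.09,0.085],[0,0,0,-0.05,0,-0.11,0.085],[0,0,0,-0.09,0,-0.12,0.085]]
  ]
}}

```text
time: 13.65
eef_pos: [0.6425, 0.0567, 0.1813]
tcp_rot: [0.703, 0.711, -0.0, 0.0]
contact_force: [-0.7, -0.2, 0.5]
opening: 0.997
```

```bash
python3 - <<'E'
from h import *
ims={c:read_camera(c) for c in("scene","top")}
for c in ims: np.save(c+".npy",ims[c])
crop("scene",ims["scene"],(240,155),(30,22),13,"s9.png")
crop("top",ims["top"],(190,165),(30,22),13,"t9.png")
E
python3 g.py .6425 .0134 .16 .008
```

```text
t 13.75 pos [0.6429 0.0537 0.1814] psi 0.006 q6 -0.08 F [-0.5  0.2 -0.3] op 0.999
rot [ 0.04  0.09 -0.14] shift [-0.0403 -0.0007  0.0215] steps needed 0.7
```

View pics/s9.png

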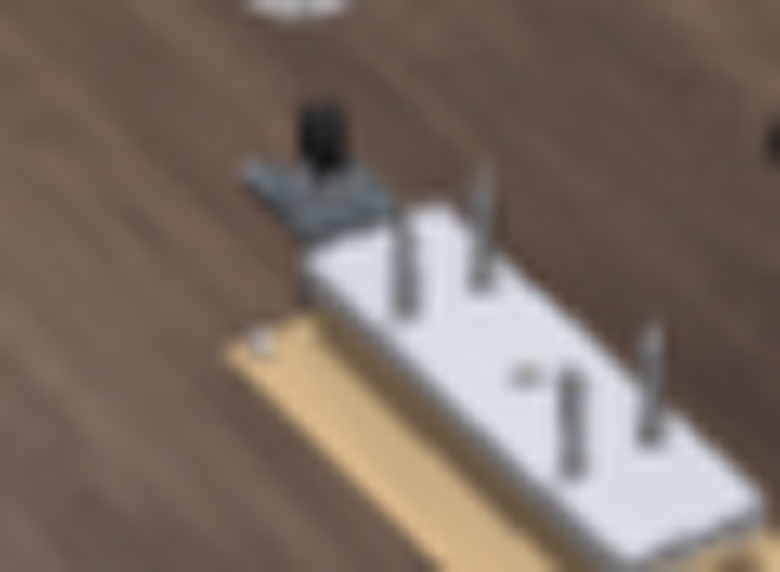

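View pics/t9.png

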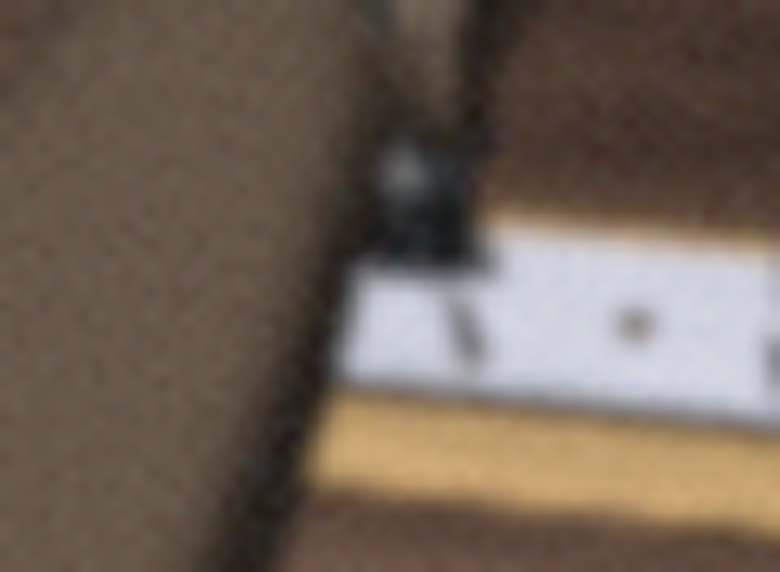

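Call:
{"name": "move_arm", "arguments": {
  "plan": [
    [[0,0,-0.1,-0.02,-0.0007,0.0,0.085],[0,0,-0.1,-0.0403,-0.0007,0.02,0.085],[0,0,-0.1,-0.0403,-0.0007,0.04,0.085],[0,0,-0.1,-0.0403,-0.0007,0.06,0.085],[0,0,-0.1,-0.0403,-0.0007,0.07,0.085]]
  ]
}}

```text
time: 14.38
eef_pos: [0.641, 0.0142, 0.1081]
tcp_rot: [0.704, 0.71, -0.002, -0.001]
contact_force: [-0.1, 0.1, 0.5]
opening: 0.998
```

Call:
{"name": "move_arm", "arguments": {
  "plan": [
    [[0,0,0,0,0,0,0.085],[0,0,0,0,0,0,0.085],[0,0,0,0,0,0,0.085],[0,0,0,0,0,0,0.085],[0,0,0,0,0,0,0.085]]
  ]
}}

```text
time: 15.0
eef_pos: [0.6412, 0.0141, 0.1087]
tcp_rot: [0.704, 0.71, -0.001, -0.001]
contact_force: [-0.0, 0.3, -0.9]
opening: 0.997
```

```bash
python3 g.py .6425 .0134 .034 .008
```

```text
t 15.00 pos [0.6412 0.0141 0.1087] psi 0.008 q6 -0.14 F [-0.   0.3 -0.9] op 0.997
rot [-0.16  0.05 -0.01] shift [-0.0007  0.0015  0.0747] steps needed 1.2
```

Call:
{"name": "move_arm", "arguments": {
  "plan": [
    [[-0.1,0,0,-0.0007,0.0015,0.02,0.085],[-0.1,0,0,-0.0007,0.0015,0.04,0.085],[-0.1,0,0,-0.0007,0.0015,0.06,0.085],[-0.1,0,0,-0.0007,0.0015,0.07,0.085],[-0.1,0,0,-0.0007,0.0015,0.073,0.085]]
  ]
}}

```text
time: 15.62
eef_pos: [0.6418, 0.0135, 0.0341]
tcp_rot: [0.704, 0.71, -0.001, -0.001]
contact_force: [0.6, 0.5, -0.2]
opening: 0.997
```

```bash
python3 g.py .6425 .0134 .034 .008
```

```text
t 15.62 pos [0.6418 0.0135 0.0341] psi 0.008 q6 -0.14 F [ 0.6  0.5 -0.2] op 0.997
rot [-0.18  0.03 -0.  ] shift [-0.0001  0.0007  0.0001] steps needed 0.0
```

Call:
{"name": "move_arm", "arguments": {
  "plan": [
    [[-0.1,0,0,0,0.0007,0,0.07],[-0.1,0,0,0,0.0007,0,0.06],[-0.1,0,0,0,0.0007,0,0.056],[-0.1,0,0,0,0.0007,0,0.05],[-0.1,0,0,0,0.0007,0,0.045]]
  ],
  "force": 40
}}

```text
time: 16.25
eef_pos: [0.6426, 0.0134, 0.0352]
tcp_rot: [0.704, 0.71, -0.001, -0.0]
contact_force: [-3.8, -0.7, 6.4]
opening: 0.62
```

```bash
python3 g.py .6425 .0134 .034 .008
```

```text
t 16.25 pos [0.6426 0.0134 0.0352] psi 0.008 q6 -0.14 F [-3.8 -0.7  6.4] op 0.620
rot [-0.09  0.05  0.02] shift [-0.     -0.0001  0.0012] steps needed 0.0
```

Call:
{"name": "move_arm", "arguments": {
  "plan": [
    [[0,0,0,0,-0.001,0,0.045],[0,0,0,0,-0.001,0,0.045],[0,0,0,0,-0.001,-0.003,0.045],[0,0,0,0,-0.001,-0.006,0.045],[0,0,0,0,-0.001,-0.006,0.045]]
  ]
}}

```text
time: 16.88
eef_pos: [0.6417, 0.0134, 0.0412]
tcp_rot: [0.704, 0.71, -0.001, -0.0]
contact_force: [0.3, 0.7, -1.7]
opening: 0.615
```

```bash
python3 g.py .6425 .0134 .034 .008
```

```text
t 16.88 pos [0.6417 0.0134 0.0412] psi 0.008 q6 -0.14 F [ 0.3  0.7 -1.7] op 0.615
rot [-0.08  0.05  0.01] shift [-0.      0.0008  0.0072] steps needed 0.1
```

Call:
{"name": "move_arm", "arguments": {
  "plan": [
    [[0,0,0,0,-0.001,0,0.045],[0,0,0,0,-0.002,0,0.045],[0,0,0,0,-0.0025,0,0.045],[0,0,0,0,-0.0025,0,0.045],[0,0,0,0,-0.0025,0,0.045]]
  ]
}}

```text
time: 17.5
eef_pos: [0.6394, 0.0134, 0.0413]
tcp_rot: [0.704, 0.71, -0.001, 0.0]
contact_force: [2.1, -0.0, -3.3]
opening: 0.619
```

Call:
{"name": "move_arm", "arguments": {
  "plan": [
    [[0,0,0,0,0.001,0,0.045],[0,0,0,0,0.002,0,0.045],[0,0,0,0,0.0035,0,0.045],[0,0,0,0,0.0045,0,0.045],[0,0,0,0,0.0045,0,0.045]]
  ]
}}

```text
time: 18.12
eef_pos: [0.6426, 0.0134, 0.041]
tcp_rot: [0.704, 0.71, -0.002, -0.001]
contact_force: [-5.4, -1.2, 1.5]
opening: 0.617
```

Call:
{"name": "move_arm", "arguments": {
  "plan": [
    [[0,0,0,0,-0.0016,0,0.045],[0,0,0,0,-0.0016,-0.01,0.045],[0,0,0,0,-0.0016,-0.03,0.045],[0,0,0,0,-0.0016,-0.055,0.045],[0,0,0,0,-0.0016,-0.08,0.045]]
  ]
}}

```text
time: 18.75
eef_pos: [0.6424, 0.0134, 0.1239]
tcp_rot: [0.704, 0.71, -0.001, -0.0]
contact_force: [0.4, 0.1, -2.6]
opening: 0.619
```

Call:
{"name": "move_arm", "arguments": {
  "plan": [
    [[0,0,0,0,0,-0.02,0.045],[0,0,0,0,0,-0.02,0.045],[0,0,0,0,0,-0.02,0.045],[0,0,0,0,0,-0.02,0.045],[0,0,0,0,0,-0.02,0.045]]
  ]
}}

```text
time: 19.38
eef_pos: [0.6418, 0.0135, 0.1425]
tcp_rot: [0.704, 0.71, -0.002, -0.001]
contact_force: [0.7, -1.1, -1.9]
opening: 0.62
```

```bash
cat > f3.py <<'E'
from fit import *
np.set_printoptions(precision=4,suppress=True)
ims={c:read_camera(c) for c in("scene","top")}
for c in ims: np.save(c+".npy",ims[c])
s=get_state();print(s["eef_pos"])
crop("scene",ims["scene"],(250,145),(40,30),10,"s10.png");crop("top",ims["top"],(205,165),(40,30),10,"t10.png")
E
python3 f3.py;python3 g.py .505 .05 .15 .008
```

```text
[0.6421 0.0135 0.143 ]
t 19.48 pos [0.6421 0.0135 0.143 ] psi 0.009 q6 -0.14 F [ 0.5 -0.3 -1.4] op 0.619
rot [-0.16  0.05  0.03] shift [ 0.0377 -0.1368 -0.0066] steps needed 2.3
```

View pics/s10.png

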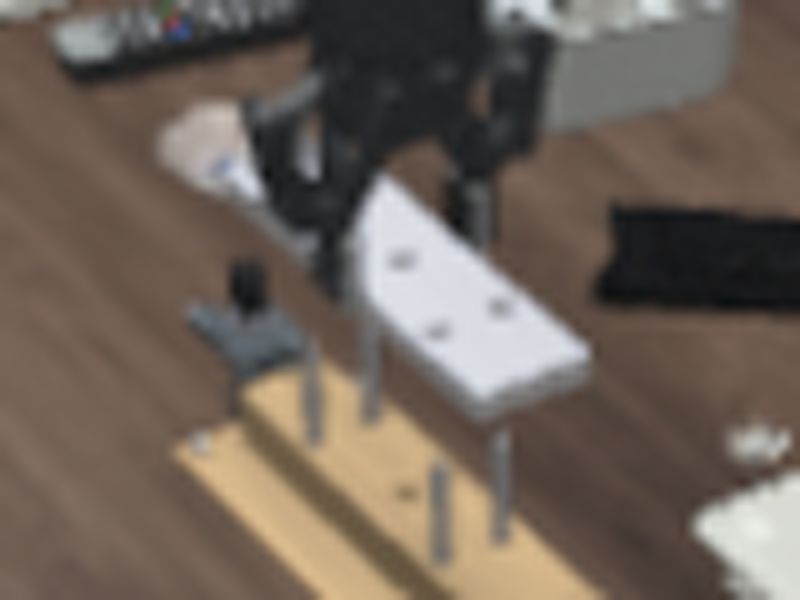

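View pics/t10.png

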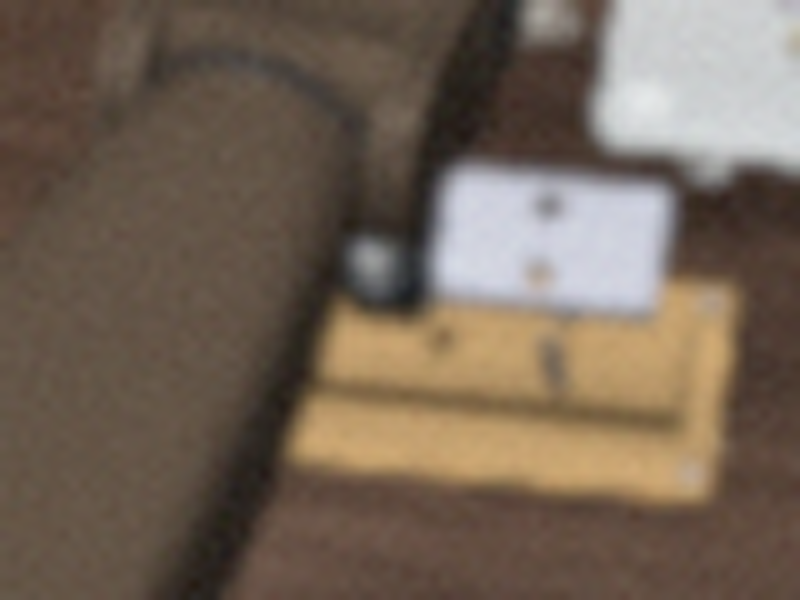

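Call:
{"name": "move_arm", "arguments": {
  "plan": [
    [[-0.1,0,0,0.01,-0.04,0,0.045],[-0.1,0,0,0.02,-0.08,0,0.045],[-0.1,0,0,0.03,-0.12,0.01,0.045],[-0.1,0,0,0.0377,-0.1368,0.04,0.045],[-0.1,0,0,0.0377,-0.1368,0.075,0.045]]
  ]
}}

```text
time: 20.1
eef_pos: [0.504, 0.0505, 0.0683]
tcp_rot: [0.704, 0.71, -0.0, 0.001]
contact_force: [0.5, -0.1, -2.0]
opening: 0.615
```

```bash
python3 g.py .505 .05 .01 .008
```

```text
t 20.10 pos [0.504  0.0505 0.0683] psi 0.009 q6 -0.11 F [ 0.5 -0.1 -2. ] op 0.615
rot [0.04 0.06 0.08] shift [-0.0005  0.0009  0.0583] steps needed 0.9
```

Call:
{"name": "move_arm", "arguments": {
  "plan": [
    [[0,0.06,0.08,-0.0005,0.0009,0.02,0.045],[0,0.06,0.08,-0.0005,0.0009,0.04,0.045],[0,0.06,0.08,-0.0005,0.0009,0.055,0.045],[0,0.06,0.08,-0.0005,0.0009,0.06,0.045],[0,0.06,0.08,-0.0005,0.0009,0.06,0.045]]
  ]
}}

```text
time: 20.72
eef_pos: [0.5052, 0.05, 0.0083]
tcp_rot: [0.704, 0.71, 0.0, 0.0]
contact_force: [-1.1, 0.5, -2.2]
opening: 0.62
```

```bash
python3 g.py .505 .05 .002 .008
```

```text
t 20.73 pos [0.5052 0.05   0.0083] psi 0.008 q6 -0.11 F [-1.1  0.5 -2.2] op 0.620
rot [ 0.04 -0.    0.  ] shift [ 0.     -0.0002  0.0063] steps needed 0.1
```

Call:
{"name": "move_arm", "arguments": {
  "plan": [
    [[0,0,0,0,0,0.003,0.045],[0,0,0,0,0,0.006,0.045],[0,0,0,0,0,0.008,0.045],[0,0,0,0,0,0.0085,0.045],[0,0,0,0,0,0.0085,0.045]]
  ]
}}

```text
time: 21.35
eef_pos: [0.5052, 0.0499, -0.0002]
tcp_rot: [0.704, 0.71, 0.0, 0.0]
contact_force: [0.3, 0.5, -1.2]
opening: 0.618
```

Call:
{"name": "move_arm", "arguments": {
  "plan": [
    [[0,0,0,0,0,0.001,0.045],[0,0,0,0,0,0.002,0.045],[0,0,0,0,0,0.002,0.045],[0,0,0,0,0,0.002,0.045],[0,0,0,0,0,0.002,0.045]]
  ]
}}

```text
time: 21.98
eef_pos: [0.5054, 0.0499, -0.0008]
tcp_rot: [0.704, 0.71, -0.0, -0.0]
contact_force: [-3.5, -0.6, 7.5]
opening: 0.619
```

Call:
{"name": "move_arm", "arguments": {
  "plan": [
    [[0,0,0,0,0,0,0.06],[0,0,0,0,0,0,0.075],[0,0,0,0,0,0,0.085],[0,0,0,0,0,-0.005,0.085],[0,0,0,0,0,-0.02,0.085]]
  ]
}}

```text
time: 22.6
eef_pos: [0.5046, 0.05, 0.019]
tcp_rot: [0.704, 0.71, -0.001, -0.001]
contact_force: [-1.0, -0.4, 0.7]
opening: 0.996
```

Call:
{"name": "move_arm", "arguments": {
  "plan": [
    [[0,0,0,0.02,-0.005,-0.03,0.085],[0,0,0,0.05,-0.01,-0.07,0.085],[0,0,0,0.09,-0.01,-0.12,0.085],[0,0,0,0.13,-0.02,-0.17,0.085],[0,0,0,0.18,-0.02,-0.18,0.085]]
  ]
}}

```text
time: 23.22
eef_pos: [0.4854, 0.2313, 0.2053]
tcp_rot: [0.705, 0.71, 0.003, 0.002]
contact_force: [0.2, -1.0, -0.5]
opening: 0.994
```

```bash
cat > f4.py <<'E'
from fit import *
np.set_printoptions(precision=4,suppress=True)
ims={c:read_camera(c) for c in("scene","top")}
for c in ims: np.save(c+".npy",ims[c]);cv2.imwrite(f"pics/{c}11.png",ims[c][:,:,::-1])
print(get_state()["eef_pos"])
E
python3 f4.py
```

```text
[0.4845 0.2339 0.2038]
```

View pics/scene11.png

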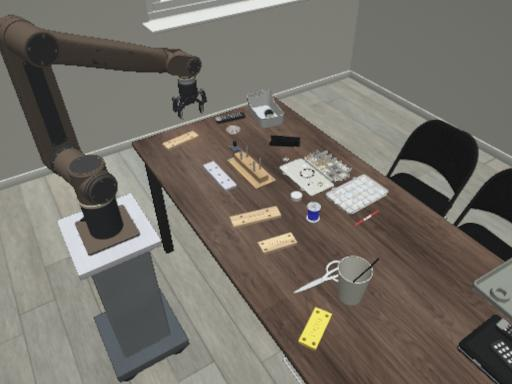

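View pics/top11.png

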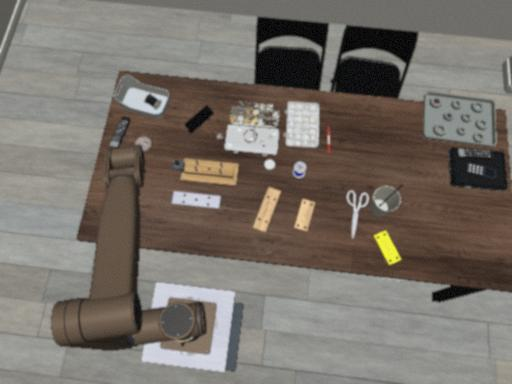

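```bash
cat > f5.py <<'E'
from fit import *
np.set_printoptions(precision=4,suppress=True)
ims={c:np.load(c+".npy") for c in("scene","top")}
def run(n,faces,g,cs=(["scene"],["top"],["scene","top"])):
    for cams in cs:
        p,e,c=fit(cams,ims,faces,g);print(n,cams,p,round(e,3))
    show(c,p,ims,"r_"+n+".png");return p
if __name__=="__main__":
    st=foot()+bed()+fork()+[disc(0,0,.036,.0055,"bore")]+posts(.036)+pin(.048,.135)
    run("stand",st,[.642,.013,1.578])
    run("cover",cover(0)+[disc(x,y,.012,.0055,"h") for x,y in H+[(0,0)]],[.505,.05,1.578])
    run("a",plate(.19),[.501,-.2515,-.245]);run("d",plate(.13),[.4945,-.41,-.188])
E
python3 f5.py
```

```text
stand ['scene'] [0.6407 0.0123 1.5837] 3.533
stand ['top'] [0.6438 0.0135 1.585 ] 2.916
stand ['scene', 'top'] [0.6427 0.0136 1.5785] 6.532
cover ['scene'] [0.5058 0.0488 1.5827] 2.84
cover ['top'] [0.5083 0.0504 1.5784] 2.494
cover ['scene', 'top'] [0.5072 0.0497 1.582 ] 5.5
a ['scene'] [ 0.4999 -0.2515 -0.2397] 2.636
a ['top'] [ 0.5021 -0.2509 -0.2498] 2.796
a ['scene', 'top'] [ 0.5011 -0.2515 -0.2446] 5.479
d ['scene'] [ 0.4933 -0.4102 -0.1822] 2.736
d ['top'] [ 0.4965 -0.4092 -0.1853] 2.901
d ['scene', 'top'] [ 0.4945 -0.4101 -0.1876] 5.691
```

View pics/r_stand.png

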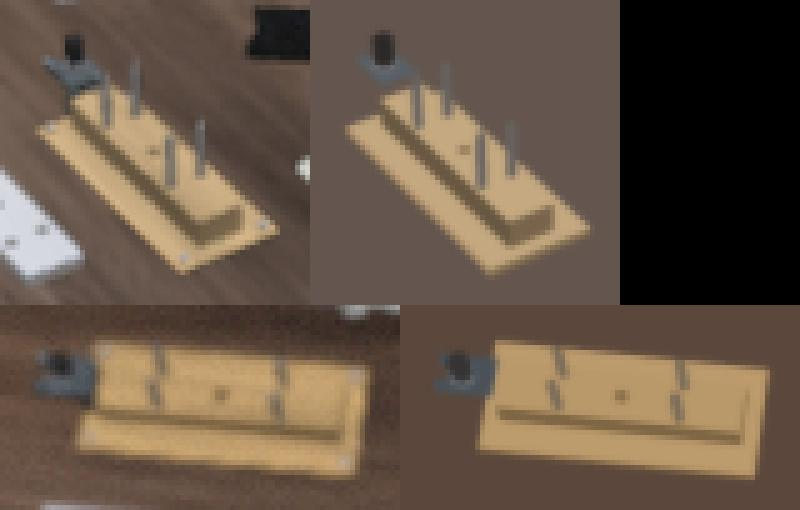

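```bash
python3 g.py .4995 -.2515 .12 1.326; python3 -c "
from plant import *;print(get_state()['qpos'])"
```

```text
t 23.32 pos [0.4845 0.2339 0.2038] psi 0.013 q6 0.25 F [-0.2 -0.2 -0.3] op 0.995
rot [ 3.700e-01  1.000e-02 -7.523e+01] shift [-0.4859  0.0083  0.0821] steps needed 7.9
[0.2601023  0.00540054 1.94292027 0.00244863 1.1876465  0.24628109]
```

Call:
{"name": "move_arm", "arguments": {
  "plan": [
    [[0,0,-9.4,-0.055,0,0.0,0.085],[0,0,-18.8,-0.115,0.001,0.0,0.085],[0,0,-28.2,-0.175,0.002,0.0,0.085],[0,0,-37.6,-0.235,0.003,0.0,0.085],[0,0,-47,-0.295,0.004,0.01,0.085]]
  ]
}}

```text
time: 23.95
eef_pos: [0.4923, -0.0504, 0.1959]
tcp_rot: [0.367, 0.93, 0.003, 0.003]
contact_force: [0.9, -0.3, -0.7]
opening: 0.996
```

```bash
python3 g.py .4995 -.2515 .08 1.326
```

```text
t 23.95 pos [ 0.4923 -0.0504  0.1959] psi 0.820 q6 -1.13 F [ 0.9 -0.3 -0.7] op 0.996
rot [  0.33   0.29 -29.  ] shift [-0.1421 -0.1428  0.1154] steps needed 3.7
```

Call:
{"name": "move_arm", "arguments": {
  "plan": [
    [[0,0,-8,-0.038,-0.038,0.02,0.085],[0.3,0.3,-16,-0.076,-0.076,0.05,0.085],[0.3,0.3,-24,-0.114,-0.114,0.08,0.085],[0.3,0.3,-29,-0.1421,-0.1428,0.11,0.085],[0.3,0.3,-29,-0.1421,-0.1428,0.1154,0.085]]
  ]
}}

```text
time: 24.58
eef_pos: [0.4976, -0.2535, 0.0779]
tcp_rot: [0.124, 0.992, 0.001, -0.002]
contact_force: [-0.8, 0.4, 0.1]
opening: 0.993
```

```bash
python3 g.py .4995 -.2515 .004 1.326
```

```text
t 24.57 pos [ 0.4976 -0.2535  0.0779] psi 1.322 q6 -1.97 F [-0.8  0.4  0.1] op 0.993
rot [ 0.11 -0.23 -0.26] shift [-0.0017  0.0023  0.0739] steps needed 1.2
```

Call:
{"name": "move_arm", "arguments": {
  "plan": [
    [[0,-0.2,-0.26,-0.0017,0.0023,0.02,0.085],[0,-0.2,-0.26,-0.0017,0.0023,0.04,0.085],[0,-0.2,-0.26,-0.0017,0.0023,0.06,0.085],[0,-0.2,-0.26,-0.0017,0.0023,0.071,0.085],[0,-0.2,-0.26,-0.0017,0.0023,0.072,0.085]]
  ]
}}

```text
time: 25.2
eef_pos: [0.499, -0.2508, 0.0049]
tcp_rot: [0.122, 0.993, 0.001, -0.001]
contact_force: [-0.4, 1.1, 0.6]
opening: 0.994
```

```bash
python3 g.py .4995 -.2515 .001 1.326
```

```text
t 25.20 pos [ 0.499  -0.2508  0.0049] psi 1.326 q6 -1.98 F [-0.4  1.1  0.6] op 0.994
rot [ 0.15 -0.14  0.02] shift [-0.0006 -0.0005  0.0039] steps needed 0.1
```

Call:
{"name": "move_arm", "arguments": {
  "plan": [
    [[0.1,-0.1,0,-0.0006,-0.0005,0.003,0.085],[0.1,-0.1,0,-0.0006,-0.0005,0.0039,0.085],[0.1,-0.1,0,-0.0006,-0.0005,0.0039,0.07],[0.1,-0.1,0,-0.0006,-0.0005,0.0039,0.06],[0.1,-0.1,0,-0.0006,-0.0005,0.0039,0.056]]
  ]
}}

```text
time: 25.82
eef_pos: [0.4997, -0.2514, 0.0012]
tcp_rot: [0.122, 0.993, 0.001, -0.0]
contact_force: [-0.5, 1.4, 0.0]
opening: 0.656
```

Call:
{"name": "move_arm", "arguments": {
  "plan": [
    [[0,0,0,0,0,0,0.05],[0,0,0,0,0,0,0.045],[0,0,0,0,0,0,0.045],[0,0,0,0,0,0,0.045],[0,0,0,0,0,0,0.045]]
  ]
}}

```text
time: 26.45
eef_pos: [0.5, -0.2517, 0.0017]
tcp_rot: [0.122, 0.993, 0.0, 0.0]
contact_force: [-0.2, -0.4, 4.7]
opening: 0.613
```

```bash
python3 g.py .4995 -.2515 .001 1.326
python3 - <<'E'
from h import *
ims={c:read_camera(c) for c in("scene","top")}
crop("scene",ims["scene"],(255,210),(40,30),10,"s12.png");crop("top",ims["top"],(267,205),(40,30),10,"t12.png")
E
```

```text
t 26.45 pos [ 0.5    -0.2517  0.0017] psi 1.326 q6 -1.98 F [-0.2 -0.4  4.7] op 0.613
rot [0.04 0.03 0.01] shift [0.0006 0.     0.0007] steps needed 0.0
```

View pics/s12.png

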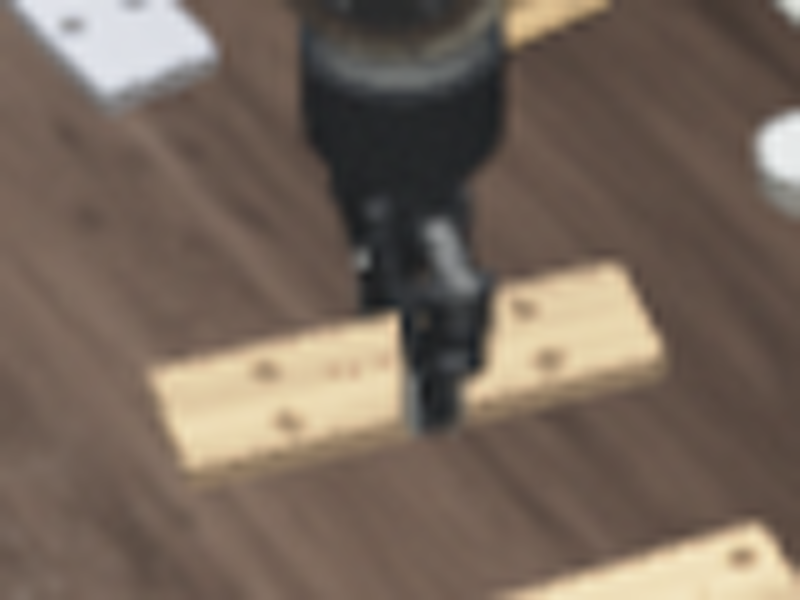

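Call:
{"name": "move_arm", "arguments": {
  "plan": [
    [[0,0,0,0,0,-0.01,0.045],[0,0,0,0,0,-0.04,0.045],[0,0,0,0,0,-0.08,0.045],[0,0,0,0,0,-0.12,0.045],[0,0,0,0,0,-0.16,0.045]]
  ]
}}

```text
time: 27.18
eef_pos: [0.4991, -0.2511, 0.1622]
tcp_rot: [0.122, 0.993, 0.001, -0.001]
contact_force: [0.1, -0.9, -0.9]
opening: 0.616
```

```bash
python3 g.py .641 .0119 .16 .010
python3 - <<'E'
from h import *
ims={c:read_camera(c) for c in("scene","top")}
crop("scene",ims["scene"],(255,190),(40,30),10,"s13.png")
E
```

```text
t 27.18 pos [ 0.4991 -0.2511  0.1622] psi 1.326 q6 -1.97 F [ 0.1 -0.9 -0.9] op 0.616
rot [ 2.000e-02 -1.100e-01  7.541e+01] shift [-0.074   0.2896  0.0026] steps needed 7.0
```

View pics/s13.png

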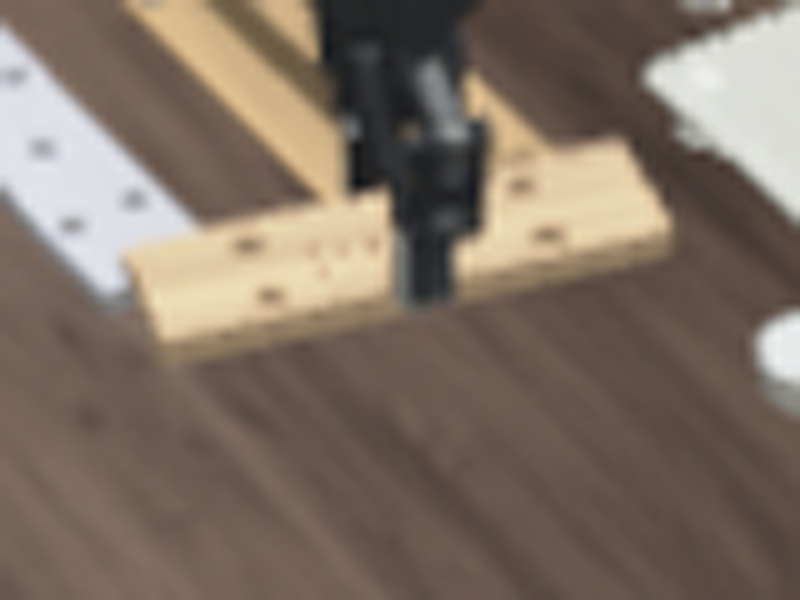

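Call:
{"name": "move_arm", "arguments": {
  "plan": [
    [[0,0,8,-0.008,0.03,0,0.045],[0,0,17,-0.018,0.07,0,0.045],[0,0,27,-0.029,0.112,0,0.045],[0,0,37,-0.04,0.155,0,0.045],[0,0,46,-0.05,0.195,0.0,0.045]]
  ]
}}

```text
time: 27.9
eef_pos: [0.5971, -0.0746, 0.1647]
tcp_rot: [0.502, 0.865, -0.001, 0.003]
contact_force: [0.6, 0.6, -1.0]
opening: 0.614
```

```bash
python3 g.py .641 .0119 .15 .010
```

```text
t 27.90 pos [ 0.5971 -0.0746  0.1647] psi 0.518 q6 -0.81 F [ 0.6  0.6 -1. ] op 0.614
rot [ 0.21  0.32 29.12] shift [0.0535 0.0809 0.0146] steps needed 2.7
```

Call:
{"name": "move_arm", "arguments": {
  "plan": [
    [[0,0,9,0.017,0.026,0.003,0.045],[0.2,0.3,18,0.034,0.052,0.008,0.045],[0.2,0.3,26,0.048,0.073,0.013,0.045],[0.2,0.3,29.1,0.0535,0.0809,0.0146,0.045],[0.2,0.3,29.1,0.0535,0.0809,0.0146,0.045]]
  ]
}}

```text
time: 28.52
eef_pos: [0.6398, 0.0127, 0.1476]
tcp_rot: [0.703, 0.711, -0.001, -0.001]
contact_force: [0.8, -0.5, -0.4]
opening: 0.618
```

```bash
python3 g.py .641 .0119 .12 .010
```

```text
t 28.52 pos [0.6398 0.0127 0.1476] psi 0.012 q6 -0.15 F [ 0.8 -0.5 -0.4] op 0.618
rot [-0.21 -0.01  0.13] shift [-0.0009  0.0013  0.0276] steps needed 0.4
```

Call:
{"name": "move_arm", "arguments": {
  "plan": [
    [[-0.2,0,0.13,-0.0009,0.0013,0.015,0.045],[-0.2,0,0.13,-0.0009,0.0013,0.0276,0.045],[-0.2,0,0.13,-0.0009,0.0013,0.0276,0.045],[-0.2,0,0.13,-0.0009,0.0013,0.0276,0.045],[-0.2,0,0.13,-0.0009,0.0013,0.0276,0.045]]
  ]
}}

```text
time: 29.15
eef_pos: [0.6415, 0.0117, 0.1208]
tcp_rot: [0.704, 0.711, 0.0, 0.0]
contact_force: [0.0, 0.5, -0.1]
opening: 0.62
```

```bash
python3 g.py .641 .0119 .096 .010
cat > f6.py <<'E'
from f5 import *
import sys
L=float(sys.argv[1]);off=float(sys.argv[2])
ims={c:read_camera(c) for c in("scene","top")}
import f5;f5.ims=ims
s=get_state();x,y,z=s["eef_pos"];print(s["eef_pos"])
run("hand",plate(L,z+off),[x,y,1.581],(["scene"],["top"]))
crop("scene",ims["scene"],(250,150),(40,30),10,"s14.png")
crop("top",ims["top"],(205,165),(40,30),10,"t14.png")
E
python3 f6.py .19 -.0017
```

```text
t 29.15 pos [0.6415 0.0117 0.1208] psi 0.010 q6 -0.15 F [ 0.   0.5 -0.1] op 0.620
rot [ 0.07 -0.   -0.  ] shift [ 0.0002 -0.0005  0.0248] steps needed 0.4
[0.6414 0.0118 0.1207]
hand ['scene'] [ 0.6434 -0.0024  1.5743] 5.482
hand ['top'] [ 0.6216 -0.0627  1.631 ] 4.622
```

View pics/s14.png

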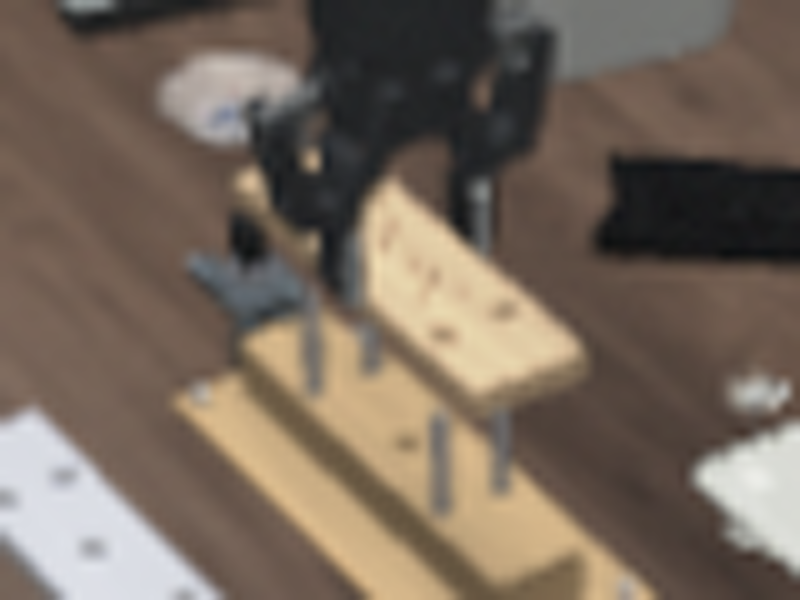

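View pics/t14.png

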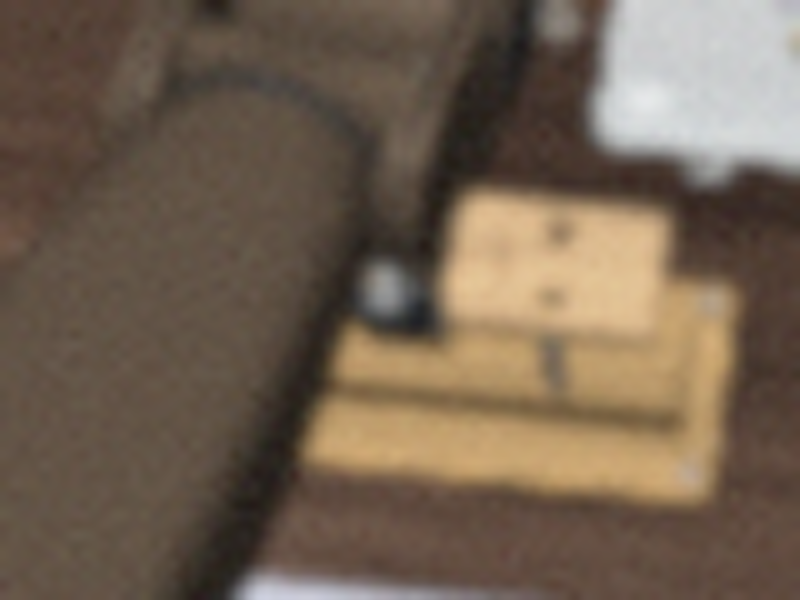

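Call:
{"name": "move_arm", "arguments": {
  "plan": [
    [[0,0,0,0.0002,-0.0005,0.01,0.045],[0,0,0,0.0002,-0.0005,0.02,0.045],[0,0,0,0.0002,-0.0005,0.028,0.045],[0,0,0,0.0002,-0.0005,0.03,0.045],[0,0,0,0.0002,-0.0005,0.03,0.045]]
  ]
}}

```text
time: 29.88
eef_pos: [0.6409, 0.012, 0.0904]
tcp_rot: [0.704, 0.711, 0.0, 0.0]
contact_force: [0.0, -0.4, -1.6]
opening: 0.618
```

```bash
python3 g.py .641 .0119 .086 .010
```

```text
t 29.88 pos [0.6409 0.012  0.0904] psi 0.010 q6 -0.15 F [ 0.  -0.4 -1.6] op 0.618
rot [ 0.04 -0.01  0.01] shift [-0.0001  0.0001  0.0044] steps needed 0.1
```

Call:
{"name": "move_arm", "arguments": {
  "plan": [
    [[0,0,0,0,0,0.002,0.045],[0,0,0,0,0,0.004,0.045],[0,0,0,0,0,0.006,0.045],[0,0,0,0,0,0.008,0.045],[0,0,0,0,0,0.009,0.045]]
  ]
}}

```text
time: 30.5
eef_pos: [0.6413, 0.0132, 0.0818]
tcp_rot: [0.704, 0.711, 0.001, -0.0]
contact_force: [0.0, 5.4, 2.4]
opening: 0.616
```

```bash
python3 g.py .641 .0119 .042 .010
```

```text
t 30.50 pos [0.6413 0.0132 0.0818] psi 0.010 q6 -0.15 F [0.  5.4 2.4] op 0.616
rot [ 0.11 -0.12 -0.01] shift [-0.0014 -0.0004  0.0398] steps needed 0.6
```

Call:
{"name": "move_arm", "arguments": {
  "plan": [
    [[0,0,0,0.001,-0.0002,0.0,0.045],[0,0,0,0.001,-0.0002,0.001,0.045],[0,0,0,0.0011,-0.0002,0.004,0.045],[0,0,0,0.0011,-0.0002,0.008,0.045],[0,0,0,0.0011,-0.0002,0.009,0.045]]
  ]
}}

```text
time: 31.12
eef_pos: [0.6406, 0.0141, 0.072]
tcp_rot: [0.704, 0.711, 0.001, -0.0]
contact_force: [-0.1, 0.6, -1.8]
opening: 0.618
```

```bash
python3 g.py .641 .0143 .042 .010
```

```text
t 31.12 pos [0.6406 0.0141 0.072 ] psi 0.010 q6 -0.15 F [-0.1  0.6 -1.8] op 0.618
rot [ 0.04 -0.12 -0.02] shift [0.0001 0.0004 0.03  ] steps needed 0.5
```

Free now. Lower on.

Call:
{"name": "move_arm", "arguments": {
  "plan": [
    [[0,0,0,0.0002,0.0003,0.006,0.045],[0,0,0,0.0002,0.0003,0.012,0.045],[0,0,0,0.0002,0.0003,0.018,0.045],[0,0,0,0.0002,0.0003,0.024,0.045],[0,0,0,0.0002,0.0003,0.029,0.045]]
  ]
}}

```text
time: 31.75
eef_pos: [0.6408, 0.0145, 0.0424]
tcp_rot: [0.704, 0.711, 0.001, -0.001]
contact_force: [-0.3, 0.2, -0.4]
opening: 0.615
```

```bash
python3 g.py .641 .0143 .0377 .010
```

```text
t 31.75 pos [0.6408 0.0145 0.0424] psi 0.010 q6 -0.15 F [-0.3  0.2 -0.4] op 0.615
rot [ 0.01 -0.12 -0.02] shift [-0.0002  0.0002  0.0047] steps needed 0.1
```

Call:
{"name": "move_arm", "arguments": {
  "plan": [
    [[0,0,0,0,0,0.002,0.045],[0,0,0,0,0,0.004,0.045],[0,0,0,0,0,0.0055,0.045],[0,0,0,0,0,0.006,0.045],[0,0,0,0,0,0.006,0.045]]
  ]
}}

```text
time: 32.38
eef_pos: [0.6409, 0.0144, 0.0377]
tcp_rot: [0.704, 0.711, 0.001, -0.001]
contact_force: [-3.5, 0.5, 4.6]
opening: 0.616
```

Call:
{"name": "move_arm", "arguments": {
  "plan": [
    [[0,0,0,0,0,-0.001,0.06],[0,0,0,0,0,-0.001,0.075],[0,0,0,0,0,-0.001,0.085],[0,0,0,0,0,-0.01,0.085],[0,0,0,0,0,-0.03,0.085]]
  ]
}}

```text
time: 33.0
eef_pos: [0.6402, 0.0145, 0.0675]
tcp_rot: [0.704, 0.711, 0.0, -0.002]
contact_force: [-0.4, 0.1, -0.4]
opening: 0.993
```

Call:
{"name": "move_arm", "arguments": {
  "plan": [
    [[0,0,0,0.0,0,-0.03,0.085],[0,0,0,0,0,-0.07,0.085],[0,0,0,0.02,-0.01,-0.1,0.085],[0,0,0,0.06,-0.04,-0.12,0.085],[0,0,-5,0.12,-0.07,-0.12,0.085]]
  ]
}}

```text
time: 33.62
eef_pos: [0.5727, 0.1298, 0.1928]
tcp_rot: [0.672, 0.741, 0.003, 0.001]
contact_force: [0.6, 0.7, 0.3]
opening: 0.996
```

```bash
python3 f4.py; python3 g.py .483 .3905 .12 1.695
python3 - <<'E'
from f5 import *
st=foot()+bed()+fork()+plate(.19,.036,False)+posts(.048)+pin(.048,.135)
run("stand",st,[.642,.013,1.578])
run("b",plate(.17),[.483,.391,.125])
E
```

```text
[0.5693 0.1337 0.1904]
t 33.73 pos [0.5693 0.1337 0.1904] psi 0.103 q6 -0.05 F [-0.3 -0.1 -0.5] op 0.998
rot [-0.17 -0.2  88.8 ] shift [ 0.2641 -0.0594  0.0715] steps needed 8.3
stand ['scene'] [0.6412 0.0124 1.5737] 3.536
stand ['top'] [0.6439 0.0136 1.5767] 3.135
stand ['scene', 'top'] [0.6421 0.013  1.5743] 6.745
b ['scene'] [0.4816 0.3895 0.1249] 3.07
b ['top'] [0.4845 0.3925 0.1129] 2.761
b ['scene', 'top'] [0.4839 0.3918 0.1134] 5.904
```

View pics/r_stand.png

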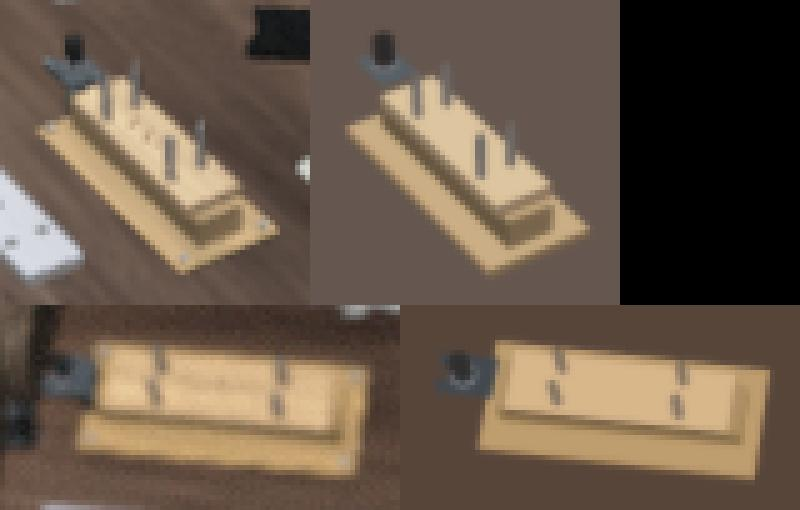

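View pics/scene11.png

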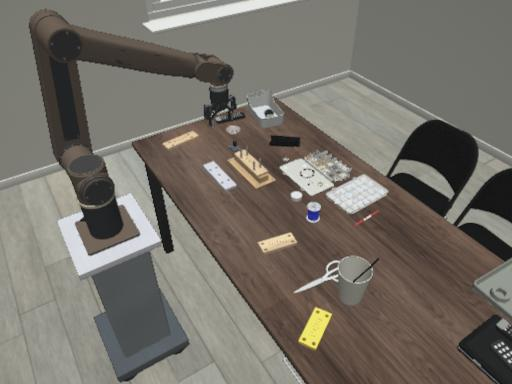

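Call:
{"name": "move_arm", "arguments": {
  "plan": [
    [[0,0,9.5,0.03,-0.007,0,0.085],[0,0,19,0.06,-0.014,0,0.085],[0,0,28.5,0.09,-0.02,0,0.085],[0,0,38,0.12,-0.027,0,0.085],[0,0,47.5,0.15,-0.034,0,0.085]]
  ]
}}

```text
time: 34.35
eef_pos: [0.5205, 0.2799, 0.1925]
tcp_rot: [0.913, 0.407, 0.002, -0.002]
contact_force: [0.6, 0.7, -0.1]
opening: 0.991
```

```bash
python3 g.py .4815 .3905 .09 1.695
```

```text
t 34.35 pos [0.5205 0.2799 0.1925] psi -0.732 q6 1.05 F [ 0.6  0.7 -0.1] op 0.991
rot [-0.18 -0.22 40.94] shift [ 0.0557 -0.1028  0.1029] steps needed 3.8
```

Call:
{"name": "move_arm", "arguments": {
  "plan": [
    [[0,0,10.3,0.014,-0.026,0.01,0.085],[-0.2,-0.2,20.6,0.028,-0.052,0.03,0.085],[-0.2,-0.2,31,0.042,-0.078,0.06,0.085],[-0.2,-0.2,40.9,0.0557,-0.1028,0.09,0.085],[-0.2,-0.2,40.9,0.0557,-0.1028,0.103,0.085]]
  ]
}}

```text
time: 34.98
eef_pos: [0.4806, 0.3911, 0.0889]
tcp_rot: [0.998, 0.064, -0.001, 0.001]
contact_force: [-0.3, -0.2, 0.8]
opening: 0.996
```

```bash
python3 g.py .4815 .3905 .005 1.695
python3 - <<'E'
from h import *
ims={c:read_camera(c) for c in("scene","top")}
crop("scene",ims["scene"],(185,135),(40,30),10,"s15.png")
E
```

```text
t 34.98 pos [0.4806 0.3911 0.0889] psi -1.443 q6 1.96 F [-0.3 -0.2  0.8] op 0.996
rot [0.06 0.06 0.2 ] shift [0.0009 0.0007 0.0839] steps needed 1.3
```

View pics/s15.png

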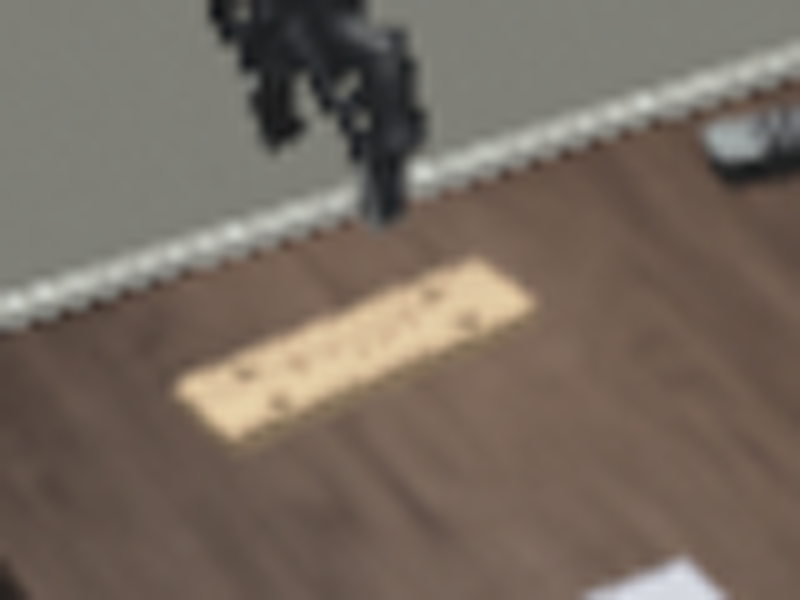

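Call:
{"name": "move_arm", "arguments": {
  "plan": [
    [[0,0,0.2,0.0009,0.0007,0.025,0.085],[0,0,0.2,0.0009,0.0007,0.05,0.085],[0,0,0.2,0.0009,0.0007,0.07,0.085],[0,0,0.2,0.0009,0.0007,0.081,0.085],[0,0,0.2,0.0009,0.0007,0.082,0.085]]
  ]
}}

```text
time: 35.7
eef_pos: [0.4821, 0.3885, 0.0065]
tcp_rot: [0.998, 0.062, -0.001, 0.001]
contact_force: [0.1, 0.8, -0.4]
opening: 0.993
```

```bash
python3 g.py .4815 .3905 .001 1.695
```

```text
t 35.70 pos [0.4821 0.3885 0.0065] psi -1.448 q6 1.96 F [ 0.1  0.8 -0.4] op 0.993
rot [ 0.12  0.14 -0.06] shift [-0.0003 -0.0021  0.0055] steps needed 0.1
```

Call:
{"name": "move_arm", "arguments": {
  "plan": [
    [[0.1,0.1,0,-0.0003,-0.0018,0.003,0.085],[0.1,0.1,0,-0.0003,-0.0018,0.0052,0.085],[0.1,0.1,0,-0.0003,-0.0018,0.0052,0.07],[0.1,0.1,0,-0.0003,-0.0018,0.0052,0.06],[0.1,0.1,0,-0.0003,-0.0018,0.0052,0.056]]
  ]
}}

```text
time: 36.33
eef_pos: [0.4817, 0.3907, 0.0017]
tcp_rot: [0.998, 0.062, 0.0, -0.0]
contact_force: [-0.9, 1.2, 0.2]
opening: 0.657
```

Call:
{"name": "move_arm", "arguments": {
  "plan": [
    [[0,0,0,0,0,0,0.05],[0,0,0,0,0,0,0.045],[0,0,0,0,0,0,0.045],[0,0,0,0,0,0,0.045],[0,0,0,0,0,0,0.045]]
  ]
}}

```text
time: 36.95
eef_pos: [0.4821, 0.3908, 0.0022]
tcp_rot: [0.998, 0.062, 0.0, -0.0]
contact_force: [-1.0, -1.1, 4.6]
opening: 0.614
```

```bash
python3 g.py .4815 .3905 .001 1.695
python3 - <<'E'
from fit import *
import f5
from f5 import run
f5.ims={c:read_camera(c) for c in("scene","top")}
def part(L,z,x0,x1,hs): 
    f=box((x0+x1)/2,0,z,z+.012,x1-x0,.054,"p");return f+[disc(x,y,z+.012,.0055,"ph") for x,y in H if x0<x<x1]
run("b",plate(.17),[.4815,.39,.1245],(["scene"],["top"]))
E
```

```text
t 36.95 pos [0.4821 0.3908 0.0022] psi -1.448 q6 1.97 F [-1.  -1.1  4.6] op 0.614
rot [-0.04 -0.05 -0.06] shift [-0.0006  0.0003  0.0012] steps needed 0.0
b ['scene'] [0.4875 0.3874 0.0904] 3.926
b ['top'] [0.4643 0.4032 0.2193] 4.24
```

View pics/r_b.png

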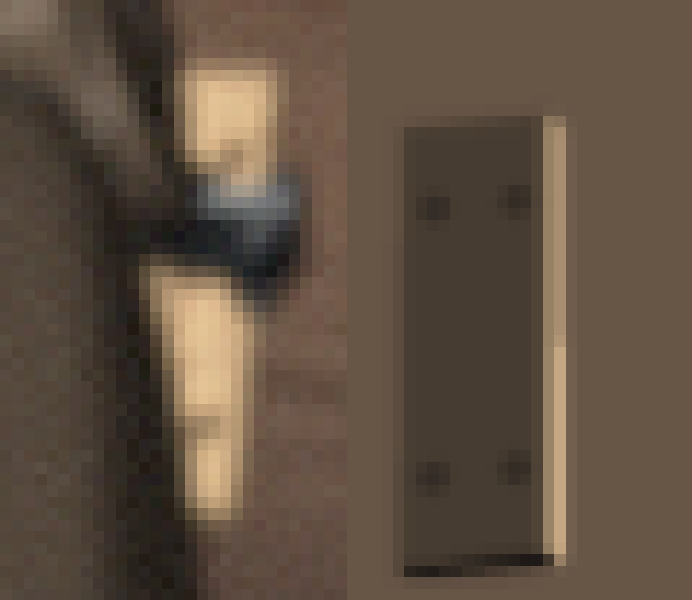

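Call:
{"name": "move_arm", "arguments": {
  "plan": [
    [[0,0,0,0,0,-0.01,0.045],[0,0,0,0,0,-0.04,0.045],[0,0,0,0,0,-0.08,0.045],[0,0,-8,0,0.01,-0.12,0.045],[0,0,-16,-0.01,0.03,-0.15,0.045]]
  ]
}}

```text
time: 37.67
eef_pos: [0.476, 0.3597, 0.1539]
tcp_rot: [0.979, 0.202, 0.001, -0.0]
contact_force: [-0.7, 0.2, -1.1]
opening: 0.615
```

```bash
python3 g.py .641 .0135 .16 .010
python3 - <<'E'
from h import *
im=read_camera("scene");crop("scene",im,(195,125),(40,30),10,"s16.png")
E
```

```text
t 37.67 pos [0.476  0.3597 0.1539] psi -1.163 q6 1.64 F [-0.7  0.2 -1.1] op 0.615
rot [ 6.000e-02 -1.400e-01 -6.722e+01] shift [ 0.0143  0.3832 -0.0062] steps needed 6.3
```

View pics/s16.png

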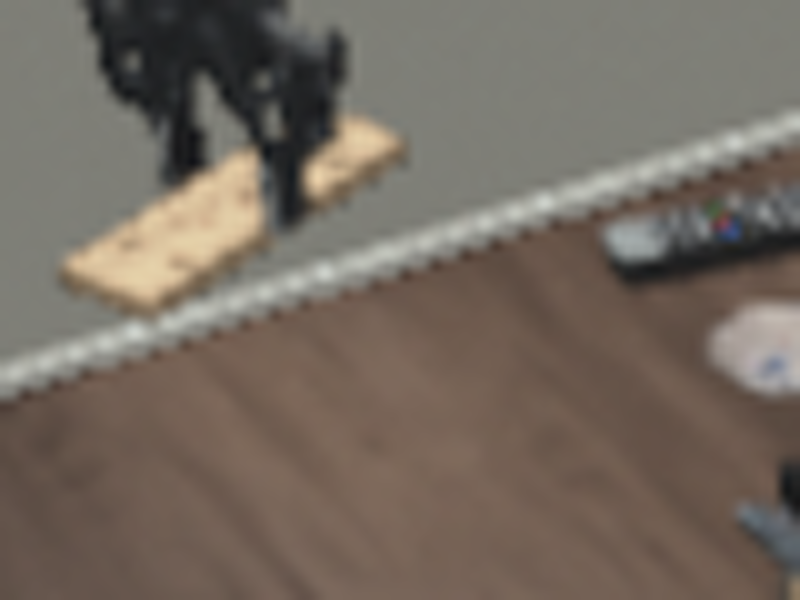

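Call:
{"name": "move_arm", "arguments": {
  "plan": [
    [[0,0,-9,0.002,0.04,-0.003,0.045],[0,0,-18,0.004,0.09,-0.006,0.045],[0,0,-27.5,0.006,0.145,-0.006,0.045],[0,0,-37,0.008,0.2,-0.006,0.045],[0,0,-46,0.01,0.255,-0.006,0.045]]
  ]
}}

```text
time: 38.35
eef_pos: [0.5874, 0.1271, 0.1629]
tcp_rot: [0.82, 0.572, 0.002, 0.0]
contact_force: [0.3, -0.9, -0.2]
opening: 0.615
```

```bash
python3 g.py .641 .0135 .135 .010
```

```text
t 38.35 pos [0.5874 0.1271 0.1629] psi -0.354 q6 0.40 F [ 0.3 -0.9 -0.2] op 0.615
rot [  0.21  -0.14 -20.84] shift [-0.0881  0.0895  0.0279] steps needed 2.1
```

Call:
{"name": "move_arm", "arguments": {
  "plan": [
    [[0.2,0,-7,-0.03,0.03,0.0,0.045],[0.2,-0.1,-14,-0.06,0.06,0.004,0.045],[0.2,-0.1,-20.8,-0.085,0.087,0.01,0.045],[0.2,-0.1,-20.8,-0.0881,0.0895,0.02,0.045],[0.2,-0.1,-20.8,-0.0881,0.0895,0.0279,0.045]]
  ]
}}

```text
time: 38.98
eef_pos: [0.6399, 0.0139, 0.1332]
tcp_rot: [0.705, 0.71, -0.0, -0.001]
contact_force: [-0.7, 0.4, -0.9]
opening: 0.616
```

```bash
python3 g.py .641 .0135 .105 .010
```

```text
t 38.98 pos [0.6399 0.0139 0.1332] psi 0.007 q6 -0.14 F [-0.7  0.4 -0.9] op 0.616
rot [-0.14 -0.09 -0.15] shift [-0.0005  0.0012  0.0282] steps needed 0.5
```

Call:
{"name": "move_arm", "arguments": {
  "plan": [
    [[-0.1,-0.1,-0.15,-0.0005,0.0012,0.014,0.045],[-0.1,-0.1,-0.15,-0.0005,0.0012,0.0265,0.045],[-0.1,-0.1,-0.15,-0.0005,0.0012,0.0265,0.045],[-0.1,-0.1,-0.15,-0.0005,0.0012,0.0265,0.045],[-0.1,-0.1,-0.15,-0.0005,0.0012,0.0265,0.045]]
  ]
}}

```text
time: 39.6
eef_pos: [0.6416, 0.0135, 0.1075]
tcp_rot: [0.704, 0.711, 0.0, 0.0]
contact_force: [-0.1, -0.1, -0.7]
opening: 0.615
```

```bash
cat > f7.py <<'E'
from fit import *
import sys
np.set_printoptions(precision=4,suppress=True)
# in-hand plate: fit along-offset with gripper masked, scene camera
def hand(L,off,static_z,plates,xs=None,n="hand",cams=("scene",),newim=True,h5=False):
    s=get_state();X,Y,Z=s["eef_pos"];psi=R.from_quat(s["tcp_rot"]).apply([0,1,0]);yaw=np.arctan2(psi[1],psi[0])+np.pi/2
    if abs(yaw)>2.5: yaw-=np.pi*np.sign(yaw)
    z=Z+off;print("tcp",s["eef_pos"],"yaw",yaw)
    for cam in cams:
        im=read_camera(cam)
        sp={"scene":[.6409,.0124,1.580],"top":[.6438,.0136,1.581]}[cam]
        b=0 if cam=="scene" else .0028
        st=foot()+bed()+fork()
        zz=.036
        for i,l in enumerate(plates): st+=box(0,0,zz,zz+.012,l,.054,f"q{i}");zz+=.012
        st+=posts(zz)
        def tf(P,p):
            c,si=np.cos(p[2]),np.sin(p[2]);P=np.array(P);return np.c_[p[0]+c*P[:,0]-si*P[:,1],p[1]+si*P[:,0]+c*P[:,1],P[:,2]]
        pl=plate(L,z,n="h")
        if h5: pl.append(disc(0,0,z+.012,.006,"hh"))
        names=sorted(set(f[0] for f in st+pl));ids={k:i+1 for i,k in enumerate(names)}
        quad=[[-L/2-.02,-.045,z+.006],[-.036,-.045,z+.006],[-.036,.045,z+.006],[-L/2-.02,.045,z+.006]]
        uq=proj(cam,tf(quad,[X,Y,yaw]));lo=np.floor(uq.min(0)).astype(int)-1;hi=np.ceil(uq.max(0)).astype(int)+1
        w,hh=hi-lo
        mk=np.zeros((hh,w),np.uint8);cv2.fillPoly(mk,[np.round(uq-lo).astype(np.int32)],1);mk=mk.astype(bool)
        o=np.array(K[cam]["extrinsics"])[:3,3]
        def draw(Lb,fs,p):
            for k,P,nr in fs:
                W=tf(P,p)
                if nr is not None and nr[2]==0:
                    cs,sn=np.cos(p[2]),np.sin(p[2]);N=np.array([cs*nr[0]-sn*nr[1],sn*nr[0]+cs*nr[1],0])
                    if (o-W[0])@N<=0: continue
                u=(proj(cam,W)-lo+.5)*SS-.5;q=np.round(u*16).astype(np.int32)
                if nr is None: q=cv2.convexHull(q)
                cv2.fillPoly(Lb,[q.reshape(-1,1,2)],int(ids[k]),shift=4)
        base=np.zeros((hh*SS,w*SS),np.uint8);draw(base,st,sp)
        B=im[lo[1]:hi[1],lo[0]:hi[0]].astype(float)
        def cost(v,full=False):
            Lb=base.copy();draw(Lb,pl,[v[0],v[1],yaw])
            A=np.stack([cv2.resize((Lb==i).astype(np.float32),(int(w),int(hh)),interpolation=cv2.INTER_AREA) for i in range(len(names)+1)],-1)
            A=cv2.GaussianBlur(A,(0,0),.5);a=A[mk];b_=B[mk];Xc=np.linalg.solve(a.T@a+1e-3*np.eye(a.shape[1]),a.T@b_);r=b_-a@Xc
            e=np.sqrt(np.abs(r)+1).mean()
            return (A@Xc) if full else e
        x0=np.array([X+b,Y]);best=None
        for d in(-.004,0,.004):
            S=np.array([x0+[0,d],x0+[.003,d],x0+[0,d+.003]]);m=minimize(cost,S[0],method="Nelder-Mead",options=dict(initial_simplex=S,xatol=1e-5,fatol=1e-6))
            if best is None or m.fun<best.fun: best=m
        print(cam,"plate",best.x,"cost",round(best.fun,3),"stand",sp[:2],"plate-stand",best.x-sp[:2])
        out=np.hstack([B*mk[...,None],np.clip(cost(best.x,True),0,255)*mk[...,None]]).astype(np.uint8);f=min(800/out.shape[1],600/out.shape[0]);cv2.imwrite(f"pics/{n}_{cam}.png",cv2.resize(out,None,fx=f,fy=f,interpolation=cv2.INTER_NEAREST)[:,:,::-1])
if __name__=="__main__": hand(float(sys.argv[1]),float(sys.argv[2]),0,[float(v) for v in sys.argv[3].split(",")],cams=("scene","top"))
E
python3 f7.py .17 -.0022 .19; python3 g.py .641 .0135 .105 .010
```

```text
tcp [0.6416 0.0135 0.1075] yaw 1.5807373606780721
scene plate [0.6423 0.0106] cost 2.219 stand [0.6409, 0.0124] plate-stand [ 0.0014 -0.0018]
top plate [0.6445 0.0113] cost 2.572 stand [0.6438, 0.0136] plate-stand [ 0.0007 -0.0023]
t 39.70 pos [0.6415 0.0134 0.1075] psi 0.010 q6 -0.15 F [-0.   0.  -0.9] op 0.616
rot [ 0.03  0.02 -0.01] shift [ 0.0001 -0.0005  0.0025] steps needed 0.0
```

View pics/hand_scene.png

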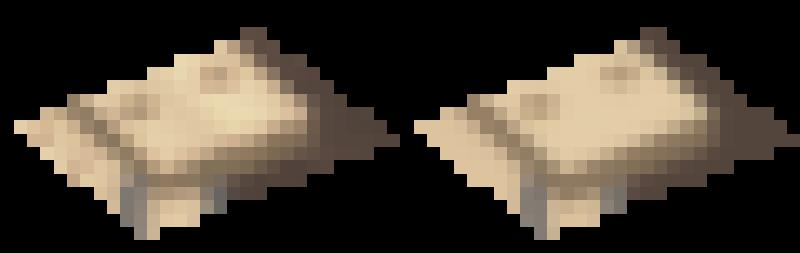

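View pics/hand_top.png

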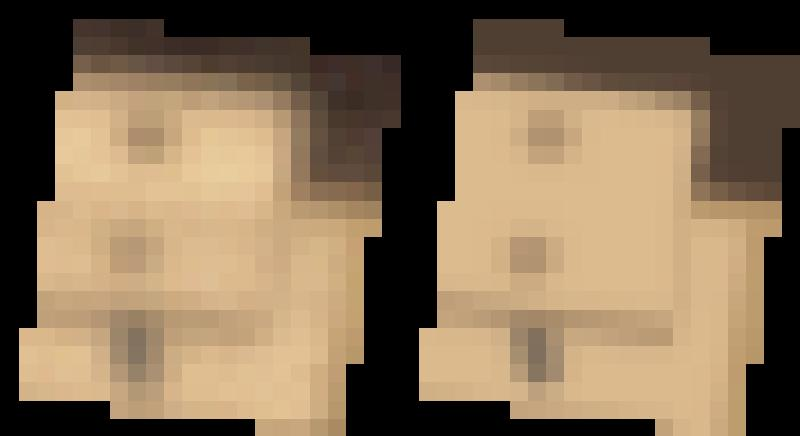

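Call:
{"name": "move_arm", "arguments": {
  "plan": [
    [[0,0,0,0.0021,-0.0005,0.005,0.045],[0,0,0,0.0021,-0.0005,0.01,0.045],[0,0,0,0.0021,-0.0005,0.015,0.045],[0,0,0,0.0021,-0.0005,0.017,0.045],[0,0,0,0.0021,-0.0005,0.018,0.045]]
  ]
}}

```text
time: 40.33
eef_pos: [0.6409, 0.0154, 0.0891]
tcp_rot: [0.704, 0.711, -0.0, 0.0]
contact_force: [0.4, 0.5, -0.5]
opening: 0.613
```

```bash
python3 g.py .641 .0155 .054 .010
```

```text
t 40.33 pos [0.6409 0.0154 0.0891] psi 0.010 q6 -0.14 F [ 0.4  0.5 -0.5] op 0.613
rot [ 0.01  0.02 -0.01] shift [0.0001 0.0001 0.0351] steps needed 0.6
```

Call:
{"name": "move_arm", "arguments": {
  "plan": [
    [[0,0,0,0,0,0.003,0.045],[0,0,0,0,0,0.007,0.045],[0,0,0,0,0,0.011,0.045],[0,0,0,0,0,0.015,0.045],[0,0,0,0,0,0.018,0.045]]
  ]
}}

```text
time: 40.95
eef_pos: [0.6408, 0.0155, 0.0707]
tcp_rot: [0.704, 0.711, -0.0, 0.0]
contact_force: [-0.4, 0.1, -0.1]
opening: 0.616
```

```bash
python3 g.py .641 .0155 .0525 .010
```

```text
t 40.95 pos [0.6408 0.0155 0.0707] psi 0.010 q6 -0.14 F [-0.4  0.1 -0.1] op 0.616
rot [-0.01  0.01 -0.01] shift [-0.      0.0002  0.0182] steps needed 0.3
```

Call:
{"name": "move_arm", "arguments": {
  "plan": [
    [[0,0,0,0,0.0002,0.006,0.045],[0,0,0,0,0.0002,0.012,0.045],[0,0,0,0,0.0002,0.017,0.045],[0,0,0,0,0.0002,0.0195,0.045],[0,0,0,0,0.0002,0.0215,0.045]]
  ]
}}

```text
time: 41.58
eef_pos: [0.6408, 0.0155, 0.0501]
tcp_rot: [0.704, 0.711, -0.001, -0.001]
contact_force: [-5.9, 1.1, 10.4]
opening: 0.609
```

Call:
{"name": "move_arm", "arguments": {
  "plan": [
    [[0,0,0,0,0,-0.001,0.06],[0,0,0,0,0,-0.001,0.075],[0,0,0,0,0,-0.001,0.085],[0,0,0,0,0,-0.01,0.085],[0,0,0,0,0,-0.03,0.085]]
  ]
}}

```text
time: 42.2
eef_pos: [0.6402, 0.0156, 0.0801]
tcp_rot: [0.704, 0.711, -0.001, -0.001]
contact_force: [-0.0, -0.2, 0.3]
opening: 0.995
```

Call:
{"name": "move_arm", "arguments": {
  "plan": [
    [[0,0,0,0.0,0,-0.03,0.085],[0,0,0,0,0,-0.06,0.085],[0,0,-5,0,-0.03,-0.08,0.085],[0,0,-10,0,-0.08,-0.1,0.085],[0,0,-20,0,-0.14,-0.1,0.085]]
  ]
}}

```text
time: 42.82
eef_pos: [0.5015, 0.0138, 0.1848]
tcp_rot: [0.567, 0.824, 0.001, 0.002]
contact_force: [0.9, -0.1, 0.7]
opening: 0.996
```

```bash
python3 f4.py; python3 g.py .494 -.41 .12 1.384
python3 - <<'E'
from f5 import *
run("d",plate(.13),[.4945,-.41,-.188],(["scene"],["top"]))
crop("scene",ims["scene"],(245,160),(40,30),10,"s17.png")
E
```

```text
[0.494  0.0153 0.1792]
t 42.92 pos [0.494  0.0153 0.1792] psi 0.361 q6 -0.53 F [-0.3 -0.2 -0.4] op 0.998
rot [ -0.32  -0.47 -58.61] shift [-0.3981 -0.1497  0.0588] steps needed 6.9
d ['scene'] [ 0.4935 -0.4101 -0.1908] 2.75
d ['top'] [ 0.4969 -0.4095 -0.182 ] 2.904
```

View pics/s17.png

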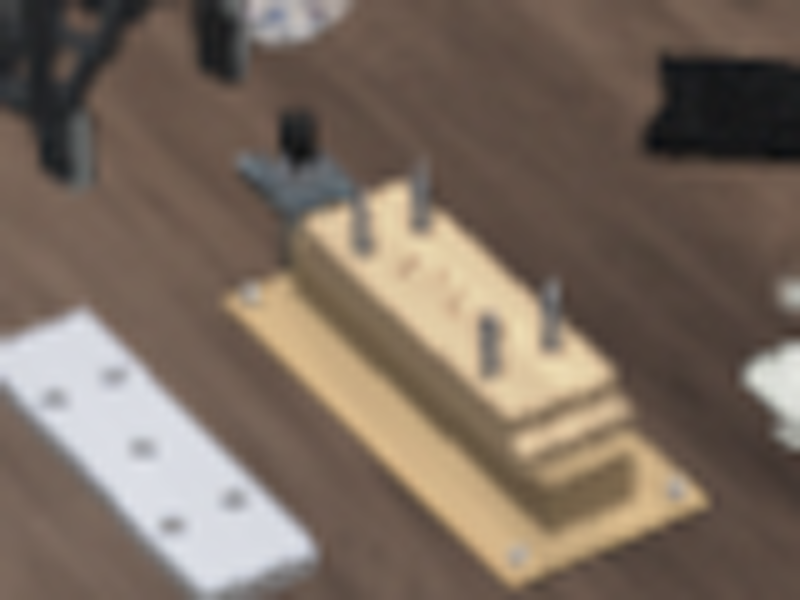

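View pics/r_d.png

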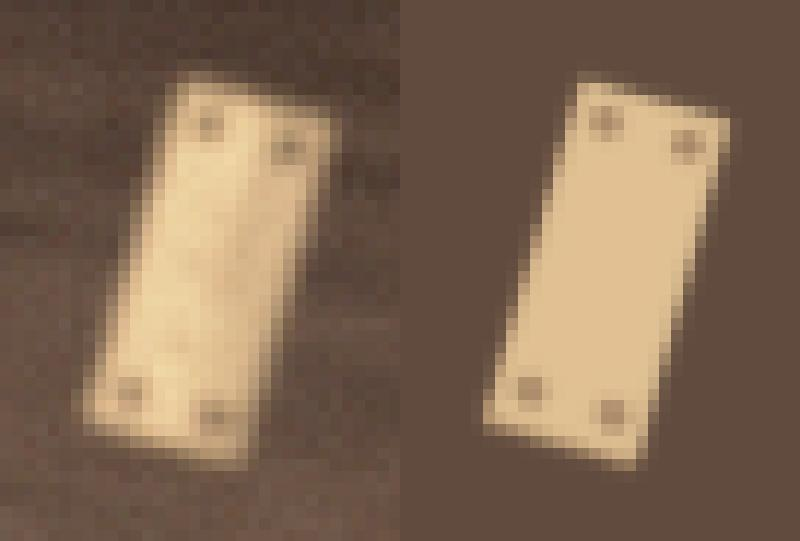

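Call:
{"name": "move_arm", "arguments": {
  "plan": [
    [[0,0,-8,-0.05,-0.019,0,0.085],[0,0,-16,-0.105,-0.04,0,0.085],[0,0,-25,-0.16,-0.06,0,0.085],[0,0,-34,-0.22,-0.083,0,0.085],[0,0,-43,-0.28,-0.105,0.01,0.085]]
  ]
}}

```text
time: 43.55
eef_pos: [0.4958, -0.283, 0.1724]
tcp_rot: [0.226, 0.974, -0.002, -0.002]
contact_force: [0.1, -0.7, 0.2]
opening: 0.998
```

```bash
python3 g.py .4936 -.4098 .09 1.384
```

```text
t 43.55 pos [ 0.4958 -0.283   0.1724] psi 1.116 q6 -1.81 F [ 0.1 -0.7  0.2] op 0.998
rot [ -0.22  -0.22 -15.37] shift [-0.054  -0.1145  0.0828] steps needed 2.4
```

Call:
{"name": "move_arm", "arguments": {
  "plan": [
    [[-0.2,-0.2,-5,-0.018,-0.038,0.01,0.085],[-0.2,-0.2,-10,-0.036,-0.076,0.03,0.085],[-0.2,-0.2,-15.4,-0.053,-0.112,0.06,0.085],[-0.2,-0.2,-15.4,-0.054,-0.1145,0.082,0.085],[-0.2,-0.2,-15.4,-0.054,-0.1145,0.0828,0.085]]
  ]
}}

```text
time: 44.18
eef_pos: [0.4928, -0.4087, 0.0881]
tcp_rot: [0.094, 0.996, 0.001, -0.002]
contact_force: [-0.0, 1.1, 0.8]
opening: 0.995
```

```bash
python3 g.py .4936 -.4098 .005 1.384
python3 - <<'E'
from h import *
im=read_camera("scene");crop("scene",im,(277,235),(40,30),10,"s18.png")
E
```

```text
t 44.17 pos [ 0.4928 -0.4087  0.0881] psi 1.383 q6 -2.23 F [-0.   1.1  0.8] op 0.995
rot [ 0.15 -0.21 -0.06] shift [-0.0013 -0.0012  0.0831] steps needed 1.3
```

View pics/s18.png

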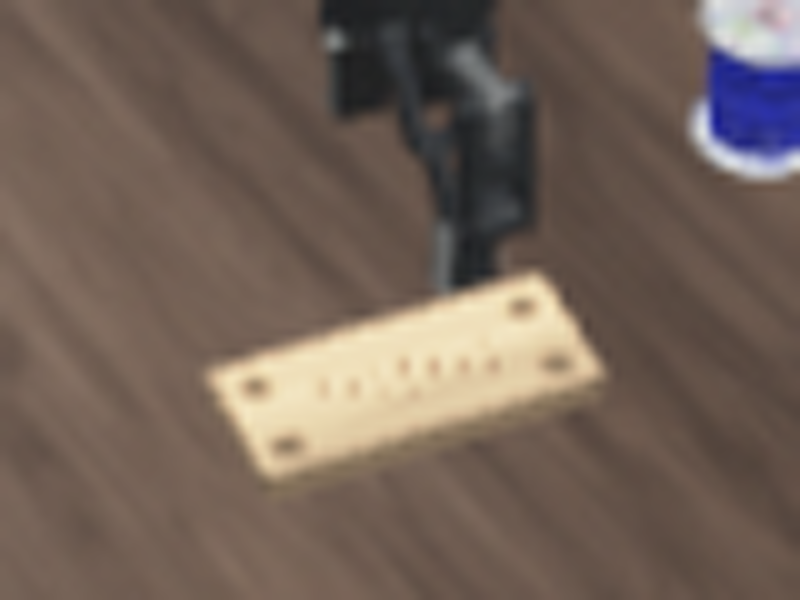

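Run:
```python
import f5
from f5 import *
f5.ims={c:read_camera(c) for c in("scene","top")}
run("d",plate(.13),[.4945,-.41,-.188],(["scene"],))
print(proj("scene",get_state()["eef_pos"]))
```

```text
d ['scene'] [ 0.4933 -0.4101 -0.1883] 2.918
[[277.5346 225.6847]]
```

Call:
{"name": "move_arm", "arguments": {
  "plan": [
    [[0.1,-0.2,-0.06,-0.0013,-0.0012,0.025,0.085],[0.1,-0.2,-0.06,-0.0013,-0.0012,0.05,0.085],[0.1,-0.2,-0.06,-0.0013,-0.0012,0.07,0.085],[0.1,-0.2,-0.06,-0.0013,-0.0012,0.081,0.085],[0.1,-0.2,-0.06,-0.0013,-0.0012,0.082,0.085]]
  ]
}}

```text
time: 44.95
eef_pos: [0.4956, -0.4104, 0.009]
tcp_rot: [0.092, 0.996, -0.001, 0.002]
contact_force: [0.2, 0.2, 0.5]
opening: 1.0
```

```bash
python3 g.py .4936 -.4098 .001 1.384
```

```text
t 44.95 pos [ 0.4956 -0.4104  0.009 ] psi 1.387 q6 -2.24 F [0.2 0.2 0.5] op 1.000
rot [-0.14  0.22  0.14] shift [0.0021 0.0003 0.008 ] steps needed 0.1
```

Call:
{"name": "move_arm", "arguments": {
  "plan": [
    [[-0.1,0.2,0.14,0.0021,0.0003,0.004,0.085],[-0.1,0.2,0.14,0.0021,0.0003,0.008,0.085],[-0.1,0.2,0.14,0.0021,0.0003,0.008,0.085],[-0.1,0.2,0.14,0.0021,0.0003,0.008,0.07],[-0.1,0.2,0.14,0.0021,0.0003,0.008,0.06]]
  ]
}}

```text
time: 45.58
eef_pos: [0.4937, -0.4099, 0.0012]
tcp_rot: [0.093, 0.996, -0.001, 0.0]
contact_force: [-0.1, 0.3, 0.4]
opening: 0.701
```

Call:
{"name": "move_arm", "arguments": {
  "plan": [
    [[0,0,0,0,0,0,0.055],[0,0,0,0,0,0,0.05],[0,0,0,0,0,0,0.045],[0,0,0,0,0,0,0.045],[0,0,0,0,0,0,0.045]]
  ]
}}

```text
time: 46.2
eef_pos: [0.494, -0.4102, 0.0017]
tcp_rot: [0.093, 0.996, -0.001, 0.001]
contact_force: [0.3, 0.3, 4.0]
opening: 0.614
```

```bash
python3 g.py .4936 -.4098 .001 1.384
```

```text
t 46.20 pos [ 0.494  -0.4102  0.0017] psi 1.384 q6 -2.23 F [0.3 0.3 4. ] op 0.614
rot [-0.08  0.08 -0.  ] shift [0.0005 0.0003 0.0007] steps needed 0.0
```

Lift, then carry to the stand.

Call:
{"name": "move_arm", "arguments": {
  "plan": [
    [[0,0,0,0,0,-0.01,0.045],[0,0,0,0,0,-0.04,0.045],[0,0,0,0,0,-0.08,0.045],[0,0,0,0,0,-0.12,0.045],[0,0,0,0,0,-0.16,0.045]]
  ]
}}

```text
time: 46.82
eef_pos: [0.4933, -0.4095, 0.1625]
tcp_rot: [0.093, 0.996, -0.0, 0.0]
contact_force: [0.9, -0.5, -0.9]
opening: 0.62
```

```bash
python3 g.py .641 .015 .16 .010
python3 - <<'E'
from h import *
im=read_camera("scene");crop("scene",im,(277,225),(40,30),10,"s19.png")
E
```

```text
t 46.83 pos [ 0.4933 -0.4095  0.1625] psi 1.384 q6 -2.23 F [ 0.9 -0.5 -0.9] op 0.620
rot [-3.000e-02  5.000e-02  7.872e+01] shift [-0.0663  0.4445  0.0021] steps needed 7.4
```

View pics/s19.png

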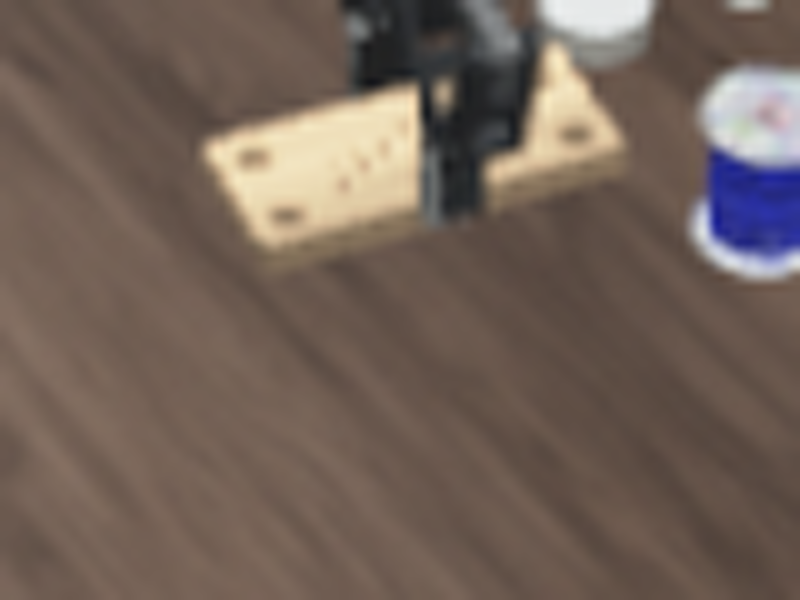

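Call:
{"name": "move_arm", "arguments": {
  "plan": [
    [[0,0,8,-0.006,0.04,0,0.045],[0,0,17,-0.014,0.095,0,0.045],[0,0,26,-0.022,0.15,0,0.045],[0,0,36,-0.031,0.205,0,0.045],[0,0,46,-0.039,0.26,0,0.045]]
  ]
}}

```text
time: 47.5
eef_pos: [0.5822, -0.162, 0.1675]
tcp_rot: [0.477, 0.879, -0.002, 0.005]
contact_force: [0.5, -0.4, -0.8]
opening: 0.62
```

```bash
python3 g.py .641 .015 .15 .010
```

```text
t 47.50 pos [ 0.5822 -0.162   0.1675] psi 0.575 q6 -1.01 F [ 0.5 -0.4 -0.8] op 0.620
rot [ 0.22  0.61 32.39] shift [0.1166 0.1456 0.0163] steps needed 3.0
```

Call:
{"name": "move_arm", "arguments": {
  "plan": [
    [[0.2,0.3,9,0.032,0.04,0,0.045],[0.2,0.6,18,0.065,0.081,0,0.045],[0.2,0.6,27,0.097,0.121,0.005,0.045],[0.2,0.6,32.4,0.1166,0.1456,0.015,0.045],[0.2,0.6,32.4,0.1166,0.1456,0.02,0.045]]
  ]
}}

```text
time: 48.12
eef_pos: [0.6404, 0.0172, 0.1448]
tcp_rot: [0.702, 0.712, -0.001, -0.001]
contact_force: [-0.5, 0.5, -1.2]
opening: 0.617
```

```bash
python3 g.py .641 .015 .107 .010
```

```text
t 48.12 pos [0.6404 0.0172 0.1448] psi 0.014 q6 -0.14 F [-0.5  0.5 -1.2] op 0.617
rot [-0.1  -0.01  0.21] shift [-0.0022  0.0006  0.0378] steps needed 0.6
```

Call:
{"name": "move_arm", "arguments": {
  "plan": [
    [[-0.1,0,0.2,-0.0022,0.0006,0.018,0.045],[-0.1,0,0.2,-0.0022,0.0006,0.036,0.045],[-0.1,0,0.2,-0.0022,0.0006,0.036,0.045],[-0.1,0,0.2,-0.0022,0.0006,0.036,0.045],[-0.1,0,0.2,-0.0022,0.0006,0.036,0.045]]
  ]
}}

```text
time: 48.75
eef_pos: [0.6416, 0.0146, 0.1098]
tcp_rot: [0.704, 0.711, 0.001, 0.001]
contact_force: [0.3, 0.2, -1.7]
opening: 0.615
```

```bash
python3 f7.py .13 -.0017 .19,.17; python3 g.py .641 .015 .105 .010
```

```text
tcp [0.6416 0.0146 0.1098] yaw 1.5806336084352288
scene plate [0.6427 0.0126] cost 2.512 stand [0.6409, 0.0124] plate-stand [0.0018 0.0002]
top plate [0.6465 0.0125] cost 2.78 stand [0.6438, 0.0136] plate-stand [ 0.0027 -0.0011]
t 48.85 pos [0.6415 0.0148 0.1097] psi 0.010 q6 -0.15 F [ 0.2 -0.7 -0.3] op 0.614
rot [0.09 0.   0.01] shift [ 0.0002 -0.0005  0.0047] steps needed 0.1
```

View pics/hand_scene.png

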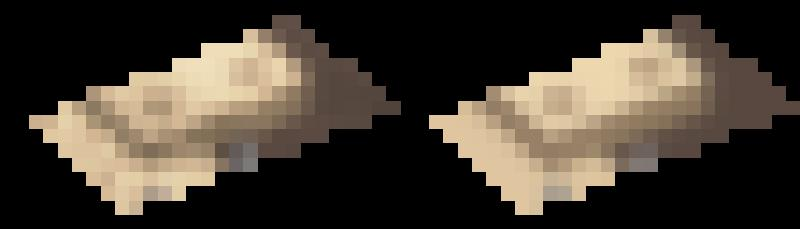

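View pics/hand_top.png

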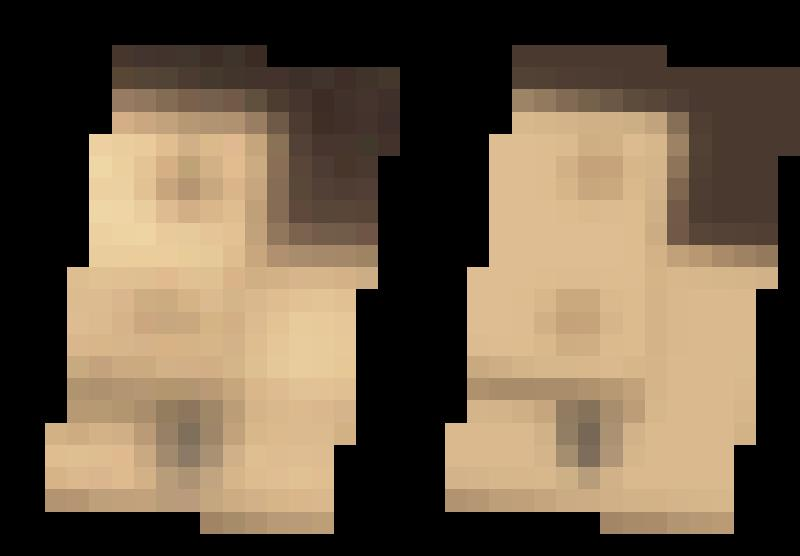

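Call:
{"name": "move_arm", "arguments": {
  "plan": [
    [[0,0,0,0.0003,-0.0005,0.006,0.045],[0,0,0,0.0003,-0.0005,0.012,0.045],[0,0,0,0.0003,-0.0005,0.018,0.045],[0,0,0,0.0003,-0.0005,0.021,0.045],[0,0,0,0.0003,-0.0005,0.022,0.045]]
  ]
}}

```text
time: 49.48
eef_pos: [0.6408, 0.0152, 0.0872]
tcp_rot: [0.704, 0.711, 0.0, 0.0]
contact_force: [0.2, 0.4, -1.0]
opening: 0.614
```

```bash
python3 g.py .641 .015 .064 .010
```

```text
t 49.48 pos [0.6408 0.0152 0.0872] psi 0.010 q6 -0.14 F [ 0.2  0.4 -1. ] op 0.614
rot [ 0.05 -0.    0.01] shift [-0.0002  0.0001  0.0232] steps needed 0.4
```

Call:
{"name": "move_arm", "arguments": {
  "plan": [
    [[0,0,0,0,0,0.003,0.045],[0,0,0,0,0,0.006,0.045],[0,0,0,0,0,0.009,0.045],[0,0,0,0,0,0.012,0.045],[0,0,0,0,0,0.015,0.045]]
  ]
}}

```text
time: 50.1
eef_pos: [0.6409, 0.0152, 0.072]
tcp_rot: [0.704, 0.711, 0.0, 0.0]
contact_force: [0.4, -0.2, -0.7]
opening: 0.615
```

```bash
python3 g.py .641 .015 .0617 .010
```

```text
t 50.10 pos [0.6409 0.0152 0.072 ] psi 0.010 q6 -0.14 F [ 0.4 -0.2 -0.7] op 0.615
rot [ 0.05 -0.    0.01] shift [-0.0002  0.0001  0.0103] steps needed 0.2
```

Call:
{"name": "move_arm", "arguments": {
  "plan": [
    [[0,0,0,0,0,0.003,0.045],[0,0,0,0,0,0.006,0.045],[0,0,0,0,0,0.009,0.045],[0,0,0,0,0,0.0105,0.045],[0,0,0,0,0,0.0115,0.045]]
  ]
}}

```text
time: 50.72
eef_pos: [0.6408, 0.0152, 0.0617]
tcp_rot: [0.703, 0.711, -0.0, -0.0]
contact_force: [-5.6, -0.2, 7.7]
opening: 0.616
```

Call:
{"name": "move_arm", "arguments": {
  "plan": [
    [[0,0,0,0,0,-0.001,0.06],[0,0,0,0,0,-0.001,0.075],[0,0,0,0,0,-0.001,0.085],[0,0,0,0,0,-0.01,0.085],[0,0,0,0,0,-0.03,0.085]]
  ]
}}

```text
time: 51.35
eef_pos: [0.64, 0.0152, 0.0915]
tcp_rot: [0.703, 0.711, -0.001, -0.001]
contact_force: [0.3, 0.1, -0.2]
opening: 0.995
```

Call:
{"name": "move_arm", "arguments": {
  "plan": [
    [[0,0,0,0.0,0,-0.03,0.085],[0,0,0,0,0,-0.06,0.085],[0,0,0,0.04,0,-0.09,0.085],[0,0,0,0.09,-0.04,-0.1,0.085],[0,0,0,0.14,-0.08,-0.1,0.085]]
  ]
}}

```text
time: 51.98
eef_pos: [0.5618, 0.1527, 0.1955]
tcp_rot: [0.704, 0.71, 0.002, 0.001]
contact_force: [0.6, 1.2, 0.6]
opening: 0.996
```

```bash
python3 f4.py; python3 g.py .5052 .0499 .06 .009
python3 - <<'E'
from f5 import *
run("cover",cover(0)+[disc(x,y,.012,.0055,"h") for x,y in H+[(0,0)]],[.505,.05,1.578],(["scene"],["top"]))
crop("scene",ims["scene"],(245,165),(40,30),10,"s20.png")
E
```

```text
[0.5583 0.1555 0.1937]
t 52.08 pos [0.5583 0.1555 0.1937] psi 0.015 q6 0.08 F [ 0.3 -0.5  0.1] op 0.999
rot [-0.11 -0.11  0.37] shift [-0.105  -0.0544  0.1336] steps needed 2.9
cover ['scene'] [0.5059 0.0492 1.5784] 2.737
cover ['top'] [0.5084 0.0503 1.587 ] 2.518
```

View pics/s20.png

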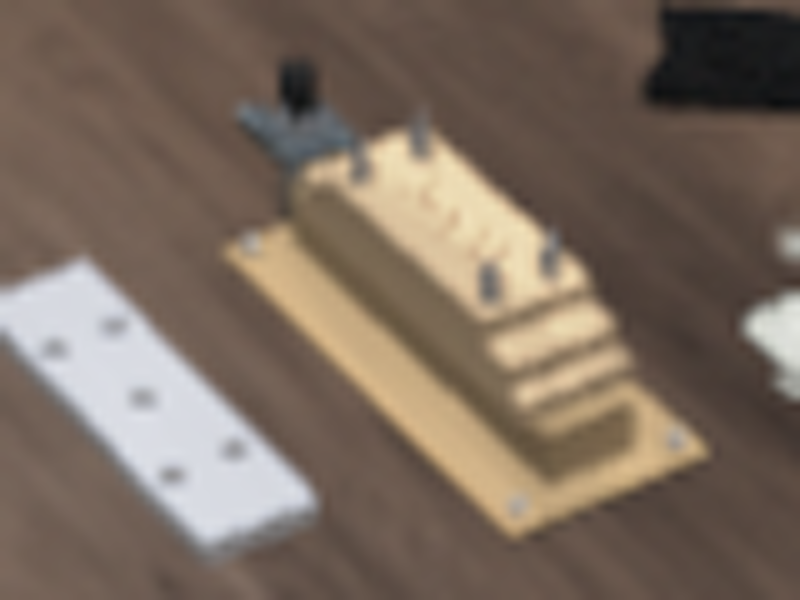

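Call:
{"name": "move_arm", "arguments": {
  "plan": [
    [[-0.1,-0.1,0.3,-0.035,-0.018,0.03,0.085],[-0.1,-0.1,0.3,-0.07,-0.036,0.07,0.085],[-0.1,-0.1,0.3,-0.1,-0.054,0.11,0.085],[-0.1,-0.1,0.3,-0.1035,-0.0544,0.13,0.085],[-0.1,-0.1,0.3,-0.1035,-0.0544,0.1336,0.085]]
  ]
}}

```text
time: 52.7
eef_pos: [0.505, 0.0506, 0.0598]
tcp_rot: [0.704, 0.71, -0.0, -0.001]
contact_force: [-0.2, -0.2, 0.2]
opening: 0.996
```

```bash
python3 g.py .5055 .0515 .001 .009
```

```text
t 52.70 pos [0.505  0.0506 0.0598] psi 0.009 q6 -0.11 F [-0.2 -0.2  0.2] op 0.996
rot [-0.07 -0.01 -0.01] shift [0.0009 0.0006 0.0588] steps needed 0.9
```

Call:
{"name": "move_arm", "arguments": {
  "plan": [
    [[0,0,0,0.0009,0.0006,0.02,0.085],[0,0,0,0.0009,0.0006,0.04,0.085],[0,0,0,0.0009,0.0006,0.055,0.085],[0,0,0,0.0009,0.0006,0.058,0.085],[0,0,0,0.0009,0.0006,0.058,0.085]]
  ]
}}

```text
time: 53.32
eef_pos: [0.5062, 0.0516, 0.0024]
tcp_rot: [0.704, 0.71, -0.0, -0.0]
contact_force: [0.1, 0.3, 1.4]
opening: 0.992
```

```bash
python3 g.py .5055 .0515 .001 .009
```

```text
t 53.33 pos [0.5062 0.0516 0.0024] psi 0.009 q6 -0.11 F [0.1 0.3 1.4] op 0.992
rot [-0.01 -0.01  0.  ] shift [-0.0001 -0.0007  0.0014] steps needed 0.0
```

Call:
{"name": "move_arm", "arguments": {
  "plan": [
    [[0,0,0,0,-0.0007,0.0014,0.085],[0,0,0,0,-0.0007,0.0014,0.07],[0,0,0,0,-0.0007,0.0014,0.06],[0,0,0,0,-0.0007,0.0014,0.055],[0,0,0,0,-0.0007,0.0014,0.05]]
  ]
}}

```text
time: 53.95
eef_pos: [0.5058, 0.0516, 0.0015]
tcp_rot: [0.704, 0.71, 0.0, 0.0]
contact_force: [-0.6, -0.1, 2.1]
opening: 0.618
```

Call:
{"name": "move_arm", "arguments": {
  "plan": [
    [[0,0,0,0,0,0,0.045],[0,0,0,0,0,0,0.045],[0,0,0,0,0,0,0.045],[0,0,0,0,0,0,0.045],[0,0,0,0,0,0,0.045]]
  ]
}}

```text
time: 54.58
eef_pos: [0.5058, 0.0516, 0.0015]
tcp_rot: [0.704, 0.71, 0.0, 0.0]
contact_force: [-0.7, 0.7, 3.0]
opening: 0.612
```

Call:
{"name": "move_arm", "arguments": {
  "plan": [
    [[0,0,0,0,0,-0.01,0.045],[0,0,0,0,0,-0.04,0.045],[0,0,0,0,0,-0.08,0.045],[0,0,0,0,0,-0.12,0.045],[0,0,0,0,0,-0.15,0.045]]
  ]
}}

```text
time: 55.2
eef_pos: [0.506, 0.0515, 0.1535]
tcp_rot: [0.704, 0.71, 0.001, 0.001]
contact_force: [-0.3, 0.1, -1.8]
opening: 0.619
```

```bash
python3 g.py .641 .015 .135 .010
```

```text
t 55.20 pos [0.506  0.0515 0.1535] psi 0.009 q6 -0.11 F [-0.3  0.1 -1.8] op 0.619
rot [ 0.12  0.01 -0.05] shift [-0.0378  0.1347  0.0188] steps needed 2.3
```

Call:
{"name": "move_arm", "arguments": {
  "plan": [
    [[0.1,0,0,-0.01,0.04,0,0.045],[0.1,0,0,-0.022,0.08,0,0.045],[0.1,0,0,-0.033,0.12,0,0.045],[0.1,0,0,-0.0378,0.1347,0.01,0.045],[0.1,0,0,-0.0378,0.1347,0.0188,0.045]]
  ]
}}

```text
time: 55.82
eef_pos: [0.6413, 0.0146, 0.1343]
tcp_rot: [0.704, 0.71, -0.0, -0.0]
contact_force: [-0.4, 0.1, -1.6]
opening: 0.618
```

```bash
python3 g.py .641 .015 .108 .010
```

```text
t 55.83 pos [0.6413 0.0146 0.1343] psi 0.009 q6 -0.14 F [-0.4  0.1 -1.6] op 0.618
rot [-0.02  0.   -0.09] shift [ 0.0004 -0.0003  0.0263] steps needed 0.4
```

Call:
{"name": "move_arm", "arguments": {
  "plan": [
    [[0,0,-0.1,0.0004,-0.0003,0.013,0.045],[0,0,-0.1,0.0004,-0.0003,0.025,0.045],[0,0,-0.1,0.0004,-0.0003,0.025,0.045],[0,0,-0.1,0.0004,-0.0003,0.025,0.045],[0,0,-0.1,0.0004,-0.0003,0.025,0.045]]
  ]
}}

```text
time: 56.45
eef_pos: [0.6414, 0.015, 0.1102]
tcp_rot: [0.703, 0.711, 0.0, 0.0]
contact_force: [1.1, -0.4, -1.5]
opening: 0.616
```

```bash
python3 f7.py .2 -.0015 .19,.17,.13; python3 g.py .641 .015 .105 .010
```

```text
tcp [0.6414 0.015  0.1102] yaw 1.5811180736679027
scene plate [0.6419 0.0132] cost 2.193 stand [0.6409, 0.0124] plate-stand [0.001  0.0008]
top plate [0.6443 0.0145] cost 2.744 stand [0.6438, 0.0136] plate-stand [0.0005 0.0009]
t 56.55 pos [0.6414 0.015  0.11  ] psi 0.010 q6 -0.14 F [ 0.  -0.5 -0.5] op 0.617
rot [0.05 0.01 0.02] shift [ 0.     -0.0004  0.005 ] steps needed 0.1
```

View pics/hand_scene.png

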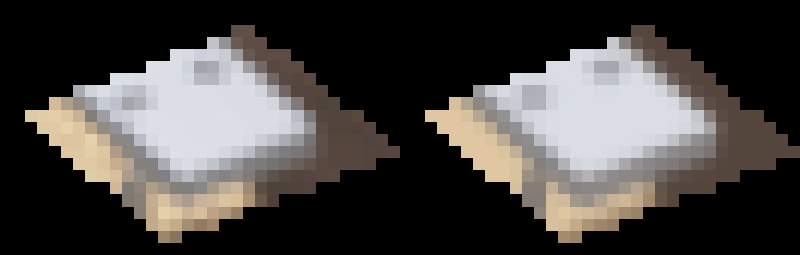

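Call:
{"name": "move_arm", "arguments": {
  "plan": [
    [[0,0,0,-0.0008,-0.0005,0.006,0.045],[0,0,0,-0.0008,-0.0005,0.012,0.045],[0,0,0,-0.0008,-0.0005,0.018,0.045],[0,0,0,-0.0008,-0.0005,0.02,0.045],[0,0,0,-0.0008,-0.0005,0.021,0.045]]
  ]
}}

```text
time: 57.18
eef_pos: [0.6408, 0.0142, 0.0887]
tcp_rot: [0.703, 0.711, 0.0, 0.0]
contact_force: [-0.5, -0.6, -1.8]
opening: 0.616
```

Call:
{"name": "move_arm", "arguments": {
  "plan": [
    [[0,0,0,0,0,0.002,0.045],[0,0,0,0,0,0.004,0.045],[0,0,0,0,0,0.006,0.045],[0,0,0,0,0,0.008,0.045],[0,0,0,0,0,0.01,0.045]]
  ]
}}

```text
time: 57.8
eef_pos: [0.6408, 0.0142, 0.0786]
tcp_rot: [0.703, 0.711, 0.0, 0.0]
contact_force: [-0.4, -0.9, -2.1]
opening: 0.618
```

```bash
python3 g.py .641 .0142 .0735 .010
```

```text
t 57.80 pos [0.6408 0.0142 0.0786] psi 0.010 q6 -0.15 F [-0.4 -0.9 -2.1] op 0.618
rot [0.03 0.01 0.02] shift [0.     0.0002 0.0051] steps needed 0.1
```

Call:
{"name": "move_arm", "arguments": {
  "plan": [
    [[0,0,0,0,0,0.002,0.045],[0,0,0,0,0,0.004,0.045],[0,0,0,0,0,0.0055,0.045],[0,0,0,0,0,0.0062,0.045],[0,0,0,0,0,0.0062,0.045]]
  ]
}}

```text
time: 58.42
eef_pos: [0.6408, 0.0142, 0.0735]
tcp_rot: [0.703, 0.711, -0.0, 0.0]
contact_force: [-3.9, 0.3, 5.9]
opening: 0.615
```

Landed at the expected height. Release and back off.

Call:
{"name": "move_arm", "arguments": {
  "plan": [
    [[0,0,0,0,0,-0.0005,0.06],[0,0,0,0,0,-0.001,0.075],[0,0,0,0,0,-0.001,0.085],[0,0,0,0,0,-0.01,0.085],[0,0,0,0,0,-0.03,0.085]]
  ]
}}

```text
time: 59.05
eef_pos: [0.6401, 0.0143, 0.1034]
tcp_rot: [0.703, 0.711, -0.001, -0.001]
contact_force: [0.4, 0.4, -0.2]
opening: 0.996
```

Call:
{"name": "move_arm", "arguments": {
  "plan": [
    [[0,0,0,0.0,0,-0.03,0.085],[0,0,0,0,0,-0.06,0.085],[0,0,0,0.04,-0.03,-0.09,0.085],[0,0,0,0.08,-0.08,-0.12,0.085],[0,0,0,0.13,-0.13,-0.12,0.085]]
  ]
}}

```text
time: 59.68
eef_pos: [0.5211, 0.1329, 0.2279]
tcp_rot: [0.704, 0.71, 0.002, 0.002]
contact_force: [0.6, 0.7, 0.4]
opening: 0.996
```

Call:
{"name": "move_arm", "arguments": {
  "plan": [
    [[0,0,0,0.03,-0.01,0,0.085],[0,0,0,0.07,-0.01,0,0.085],[0,0,0,0.11,-0.02,0,0.085],[0,0,0,0.15,-0.02,0,0.085],[0,0,0,0.16,-0.02,0,0.085]]
  ]
}}

```text
time: 60.3
eef_pos: [0.4996, 0.2947, 0.2298]
tcp_rot: [0.703, 0.711, 0.004, 0.002]
contact_force: [-0.1, -0.7, 0.4]
opening: 1.0
```

```bash
python3 f4.py
python3 - <<'E'
from f5 import *
st=foot()+bed()+fork()+box(0,0,.036,.048,.19,.054,"a")+box(0,0,.048,.06,.17,.054,"b")+box(0,0,.06,.072,.13,.054,"d")+cover(.072)+posts(.084)+pin(.048,.135)
run("stand",st,[.641,.0124,1.578],(["scene"],["scene","top"]))
crop("scene",ims["scene"],(250,160),(40,30),10,"s21.png");crop("top",ims["top"],(205,168),(40,30),10,"t21.png")
for n in("glass_dish","cream_jar","spool_blue"):
  for c,z in(("scene",0),("top",0)): 
    d=pinpoint(c,n)[:1];print(n,c,[ (np.array(k["centre"]),unproj(c,k["centre"],0)[0][:2]) for k in d])
E
```

```text
[0.4998 0.2933 0.2291]
stand ['scene'] [0.6411 0.013  1.5776] 2.825
stand ['scene', 'top'] [0.6418 0.0129 1.577 ] 5.904
glass_dish scene [(array([230.2, 133.6]), array([0.713, 0.317]))]
glass_dish top [(array([142.3, 144.3]), array([0.7376, 0.3296]))]
cream_jar scene [(array([296.6, 196.4]), array([ 0.7073, -0.2376]))]
cream_jar top [(array([271.4, 167. ]), array([ 0.697 , -0.2513]))]
spool_blue scene [(array([310.3, 217.9]), array([ 0.6768, -0.3675]))]
spool_blue top [(array([297. , 174.1]), array([ 0.677 , -0.3649]))]
```

View pics/s21.png

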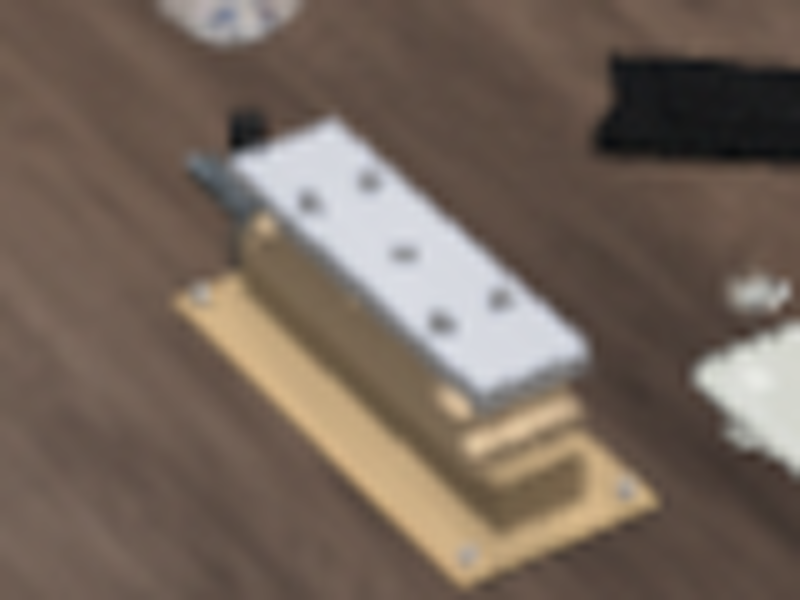

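View pics/r_stand.png

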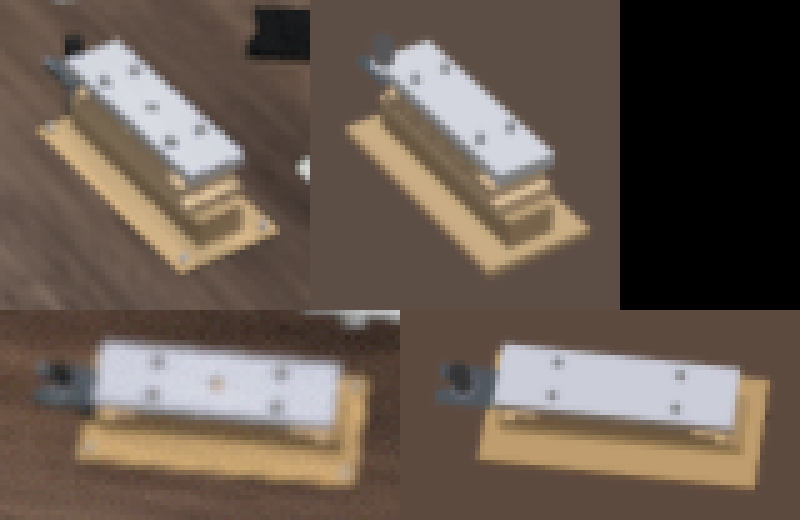

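View pics/scene11.png

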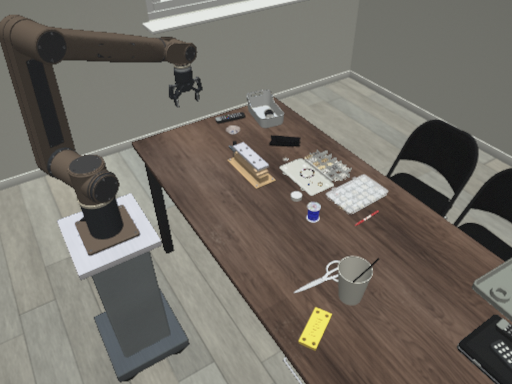

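```bash
python3 -c "
from plant import ticket,get_state
print(get_state()['time']);print(ticket.sign_off())"
```

```text
60.7
the job is handed in; nothing more can be done
None
```

The job is done and handed in at about 60.7 s of the 208 s allowed. The pin hangs in the fork notch with its collar on the fork. I laid the cover on the table, then lowered the 190, 170 and 130 mm plates (a, b, d; plate_c was not on this table) over all four posts, longest at the bottom. The cover is back on top. I left the yellow look-alike and the other things alone.

**Last checks**
- **Landing heights:** all three plates and the cover touched down at their expected stack heights. Contact forces on the tool stayed around 12 N or less.
- **Final pictures:** they match the modelled finished stack in both cameras, with the pin upright in the notch and post tips in the cover holes.
- **Bystanders:** the glass dish, cream jar and spool look in place in the pictures. The network's positions for the dish and spool are within about 1 cm of the start. The jar's differ by up to 2 cm, about its usual scatter.

**Checks that disagreed**
- **Camera calibration:** the two cameras differed by 2–3 mm. I corrected this by touch and by comparing plates with posts.
- **Plate a:** it caught slightly on the posts at about 5 N when going on. A shift of about 1 mm freed it.

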